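# Set the washed duck eggs to drip over the tilting bin

### The arm

A 7-joint arm with a two-finger parallel gripper is mounted at the origin on the work surface. World frame = base frame: x ahead of the robot, y to its left, z up, the work surface at z = 0. Lengths are in m, angles in rad, forces in N, time in s.
With the tool pointing down it reaches from about 0.425 to 1.025 m from the base axis. Payload 9.4 kg.
Tool frame: the origin (TCP) lies on the centre line of the jaws, within the pads' length; the fingertips stand nose_length ahead of it and the grasp point (between the pads) lies 5 mm behind it (nose_length is the distance from the TCP to the fingertips, in m); z points along the fingers, y is the line along which they close (so a half turn about z gives the same grasp; the last joint's range is limited). The gripper opens to 85 mm and grips with 20 to 120 N. Pads are 22 mm wide; open, the fingers measure 114 mm over their backs; the gripper's body (76 mm by 85 mm) begins 54 mm behind the grasp point. The pads swing forward as they close: fully open they stand 13 mm farther back than shut.
Start: joints at [-1.192, 0.599, -0.003, 1.599, 0.002, 0.943, -0.08], TCP at [0.319, 0.651, 0.245] pointing down, gripper open.
Joint ranges: [-2.57, 2.57], [-0.35, 1.97], [-1.29, 1.29], [0.11, 2.56], [-1.05, 4.19], [0.11, 1.86], [-2.63, 2.63]. Speed limits (rad/s): [2.22, 2.22, 3.01, 3.01, 3.14, 3.14, 3.14].

### API

Orientations are given as a unit quaternion [w, x, y, z].
In Python, from station import state, grab_frame, camera_info, finish_job, recognise, mark_of, nose_length gives the robot as it stands.
- The arm moves only by the shell command python3 -m handwheel 'ROWS' [FORCE]. ROWS is JSON, a list that holds one entry, the list of rows, each a list of 7 numbers: the turn, a rotation vector about the tool's x, y, z in degrees, then the shift along the tool's x, y, z in cm, then the finger opening in cm, from 0 to 8.54. In form: [[[wx, wy, wz, tx, ty, tz, gripper], ...]]. A call has exactly 8 rows; each row shifts and turns the commanded pose from where the row before left it, along the tool's axes as they then stand; what a row does not reach is not made up. A row lasts 1/12 s, in which the tool goes at most 41.7 mm and 7.16 degrees, less where a joint would pass 70% of its speed; a pose out of reach is approached as far as the arm can. A call is refused whole if a number of a shift passes 4.17 or a number of a turn 7.16, either way. A call with a gripper value outside its range is refused whole. The fingers move at their own pace and stop on an object; FORCE is the grip in N (left out, the last holds). Time passes only in rows, so rows that do not move let the fingers close, or fill a call up. It gives the time, the measured TCP pose, the force, the opening and the grip force at its end, in the units of the state.
- state(): the state, without advancing time (a new reading comes with each control period).
- grab_frame(name): name is "side" or "top" or "wrist"; returns the picture (420x560x3 uint8, red, green, blue); there is no depth.
- camera_info(name): a dict with "fov_y" (degrees; the focal length in pixels is half the picture's height over the tangent of half this angle, whatever the lens; pixels are square), "cx", "cy" (the principal point, pixels), "camera_from_world" (4x4, takes a point from world to camera coordinates); the wrist camera has in their place "tool_from_camera" (4x4, takes a point from camera to tool coordinates, whose origin is the TCP and whose axes are the flange's). Camera axes: x right, y down, z forward; pixel columns grow to the right and rows downward; lengths in m; the calibration is good to about 2 mm. A picture is of the moment at which its call begins: read the wrist's pose just before it. camera_info takes no time and is no camera call.
- finish_job(): hands the job in; it is judged then, once.
Trained networks look in the newest picture that a camera, given by its name, has taken for a name from the list of things; names that differ only in an ending like _2 or _b are one class to them, and where a whole thing is asked for, a point or a joint stands for the part that bears it (a point fixed in the world has none). Each returns a list of dicts, best first, with "conf" (0 to 1); they miss things now and then, are a little off and sometimes report something else, mostly with a low value. They report only what shows in the picture. A call takes as long as a camera call. They do not tell look-alikes from the thing itself.
- recognise(camera, query): "point" ([x, y, z] in m, in world coordinates, good to about 4 mm: the middle of the surface that is visible of it).
- mark_of(camera, query): "point" ([x, y, z] in m, in world coordinates, good to about 4 mm: a listed point, or the origin of a listed thing).
The state is a dict: "time": time; "q": joint angles; "dq": joint speeds; "joint_efforts": joint torques, N m; "ee_pos": TCP position; "tcp_rot": TCP orientation; "ft_force": force on the tool from outside, world axes, zero at the start; "torque": the same for the moment, N m; "width": finger opening in m; "grasp_force": force on a finger pad.
Only numpy, scipy, OpenCV 4.12 (cv2) and the standard library are available. Lean on these libraries where they do the work, as an engineer would, in place of code of your own. Each camera call takes 0.05 s, during which the arm holds its last target. There are 200 camera calls.

### The job

The washed duck eggs have to drip over the galvanized tilting bin: slide their blue tray off the green linoleum onto the bin's two side flanges, without lifting it or upsetting the eggs. Then nudge it along the flanges until the bin hangs level on its pivot pin, with the tray lying flat on both flanges and clear of the table, and leave it so. Do not disturb the safety glasses, egg cup, spoon and funnel, nor the ballast brick in the bin.

Things in the scene. Friction and masses are not known exactly. Their poses are not given: they have to be found in the camera images.
- tray: Blue plastic egg-washing tray, 162 mm (x) by 148 mm (y), 32 mm high, flat slatted underside. Origin: centre of the underside, z up; x points away from the robot within 0.35 rad. Floor, walls and two partitions are 4 mm thick, tops 32 mm above the underside. Its balance point is off its centre towards the eggs, by 10 to 30 mm; the weights differ from time to time.
- lane (a point): Centre of the floor (4 mm above the underside) of the tray's middle lane, axes as the tray's. The lane lies between the two partitions: 46 mm wide (x) by 140 mm long (y), 28 mm deep, always empty: room for fingertips to hook, push or turn the tray. The outer lanes, 50 mm wide, centres 52 mm to either side, each hold a lift-out rack.
- egg_rack: White plastic rack, 47 x 137 x 14 mm, lying in one outer lane of the tray and carrying both duck eggs. Origin: centre of its underside. From time to time it is in the lane nearer the robot or in the farther one.
- empty_rack: The same white rack without eggs, in the other outer lane. Origin: centre of its underside.
- egg1_center (a point): Centre of a pale green duck egg, 66 mm long and 47 mm thick, loose, lying along the tray's y axis in its opening of the egg rack; its top is about 57 mm above the tray's underside.
- egg2_center (a point): Centre of the second duck egg, like the first.
- bin (a joint): Tilt of the galvanized bin about its pivot pin, rad: 0 level, positive with the far (+x) end down, negative with the near end (robot side) down, stops at -0.15 and +0.15. Before loading it hangs within 0.12 rad of level, as the brick lies. Loaded, it tips to the heavier side of the pin, about 0.01 rad per mm of tray shift near balance, and settles in about a second.
- bin_mid (a point): Midway between the tops of the bin's two side flanges, 12 mm straight above the pivot pin when level. Axes turn with the bin: x along the flanges away from the robot (within 0.06 rad), y along the pin, z up. Level, the flange tops are 10 mm below the linoleum. Between them the bin is open, 95 mm deep; its end walls are 15 mm lower than the flanges.
- flange_left (a point): Near end (robot side), on the top middle, of the left (+y) flange: a flat ledge 10 mm wide (y) and 190 mm long (x), from 95 mm before to 95 mm beyond the pivot pin. The green linoleum ends at x = 0.537 in the robot's frame, 30 to 50 mm before the flanges begin. The bearing uprights outside the flanges stay below their tops.
- flange_right (a point): The same point of the right (-y) flange, 124 mm from the left one.
- glasses: Amber safety glasses with black frame, arms folded, 142 mm wide, 50 mm deep, 44 mm high, standing on the linoleum; origin under its middle, 20 mm behind the lenses. Leave alone.
- egg_cup: Chipped white ceramic egg cup, 54 mm across, 66 mm high, upright; origin under its centre. Leave alone.
- spoon: Brown horn spoon, 160 mm long, lying on the linoleum; origin near its middle, on the underside. Leave alone.
- funnel: Tin funnel standing mouth down, 96 mm across, 115 mm high; origin under its centre. Leave alone.
- brick: Half a red brick, 60 x 90 x 35 mm, lying loose on the bin's floor as ballast, up to 15 mm off the pin to one side or the other; its weight differs from time to time. Origin: centre of its underside. Leave alone.
Things that resemble listed ones, but are neither listed nor needed, are in the scene too. Leave any black or purple look-alike of the part that bears egg1_center alone.

How it is judged:
By the outcome, as a careful person would: the job done as asked, in the order asked, and still so for the second after the job is handed in, with the robot touching nothing.
It also fails if it takes over 64 s, if anything falls off the work surface, if the arm or the gripper's body presses on something with over 40 N, if the wrist force passes 120 N, or if a joint passes its speed limit or range.

## Working session

There is one attempt and no reset: what is moved stays moved. The work goes in short steps, Python scripts to look and compute and a shell command to move; the robot and the scene stay as the last step left them, time stands still between calls to the robot, and variables do not carry over. Pictures are saved under pics/ and viewed, at most 10 in all, crops included, and the job is handed in when it is done.

```bash
mkdir -p pics; ls; cat > h.py <<'E'
from station import *
import numpy as np, cv2
def snap(c,n):
    f=grab_frame(c); cv2.imwrite(f'pics/{n}.png',f[:,:,::-1]); return f
def proj(c,p):
    i=camera_info(c); T=np.array(i['camera_from_world']); f=210/np.tan(np.radians(i['fov_y']/2))
    q=T[:3,:3]@np.array(p)+T[:3,3]; return (i['cx']+f*q[0]/q[2], i['cy']+f*q[1]/q[2])
def marks(c,names,k=2):
    for n in names:
        for r in mark_of(c,n)[:k]: print(c,n,round(r['conf'],2),np.round(r['point'],4), np.round(proj(c,r['point'])) if c!='wrist' else '')
E
python3 - <<'E'
from h import *
a=snap('top','top0'); b=snap('side','side0')
print(nose_length() if callable(nose_length) else nose_length)
s=state(); print(s['time'],s['ee_pos'],s['tcp_rot'],s['ft_force'],s['width'])
for c in ('top','side'):
    marks(c,['tray','lane','egg1_center','egg2_center','egg_rack','empty_rack','bin_mid','flange_left','flange_right'])
marks('top',['glasses','egg_cup','spoon','funnel','brick'])
print(state()['time'])
cv2.imwrite('pics/both.png',np.vstack([cv2.resize(a,(400,300)),cv2.resize(b,(400,300))])[:,:,::-1])
E
```

```text
pics
0.014
0.1 [0.31896889 0.65064485 0.24451653] [-7.10711665e-05  2.25884551e-01  9.74153837e-01 -6.83515585e-04] [-0.71162208  0.26063543 -0.76421801] 0.08535326820425716
top tray 0.74 [ 0.4316 -0.0869 -0.0019] [312. 254.]
top lane 0.59 [ 0.4349 -0.0842  0.0059] [311. 252.]
top lane 0.51 [ 0.4614  0.3848 -0.0028] [ 93. 235.]
top egg1_center 0.83 [ 0.4678 -0.2389  0.024 ] [385. 237.]
top egg1_center 0.82 [0.424  0.1953 0.0238] [178. 253.]
top egg2_center 0.87 [ 0.4766 -0.0429  0.0338] [293. 230.]
top egg_rack 0.6 [ 0.4838 -0.0758  0.0036] [307. 229.]
top empty_rack 0.58 [ 0.3808 -0.0881  0.001 ] [313. 277.]
top bin_mid 0.74 [ 0.666   0.0209 -0.0092] [265. 150.]
top bin_mid 0.72 [ 0.3444 -0.309  -0.0005] [417. 297.]
top flange_left 0.85 [ 0.5742  0.0851 -0.0059] [235. 188.]
top flange_right 0.62 [ 0.5762 -0.0419 -0.009 ] [292. 189.]
side tray 0.62 [ 0.4323 -0.0853 -0.0051] [324. 203.]
side lane 0.94 [ 0.4323 -0.0844  0.0037] [324. 200.]
side egg1_center 0.85 [ 0.4665 -0.2449  0.0226] [355. 164.]
side egg1_center 0.77 [0.421  0.1941 0.0246] [231. 251.]
side egg2_center 0.75 [ 0.477  -0.0424  0.0288] [298. 189.]
side egg2_center 0.56 [ 0.6702  0.0268 -0.0121] [222. 182.]
side empty_rack 0.86 [ 0.3808 -0.0928  0.0026] [344. 208.]
side empty_rack 0.73 [ 0.6697  0.018  -0.1119] [227. 212.]
side bin_mid 0.69 [ 0.6716  0.0249 -0.0109] [222. 181.]
side flange_left 0.74 [ 0.5679  0.0805 -0.0051] [231. 205.]
side flange_left 0.22 [ 0.4336 -0.0819  0.0038] [323. 200.]
side flange_right 0.88 [ 0.5734 -0.0417 -0.0073] [268. 186.]
top glasses 0.61 [ 0.3436 -0.3063  0.0042] [416. 297.]
top glasses 0.29 [ 0.4357 -0.0797  0.0035] [309. 251.]
top egg_cup 0.58 [0.4611 0.3877 0.    ] [ 91. 235.]
top spoon 0.8 [ 0.3443  0.2999 -0.003 ] [128. 291.]
top funnel 0.67 [ 0.4532 -0.4028  0.0029] [458. 246.]
top funnel 0.34 [ 0.4617  0.3881 -0.0009] [ 91. 235.]
top brick 0.9 [ 0.673   0.0207 -0.1098] [265. 162.]
1.25
```

View pics/top0.png

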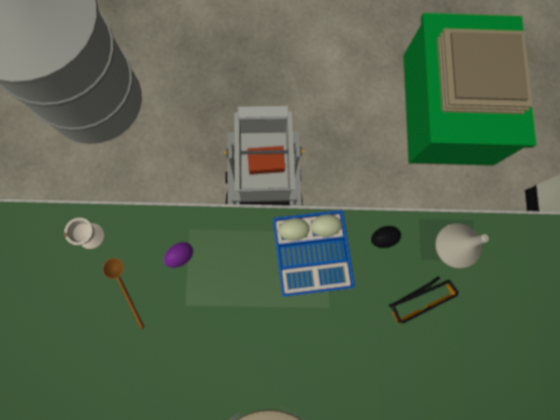

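View pics/side0.png

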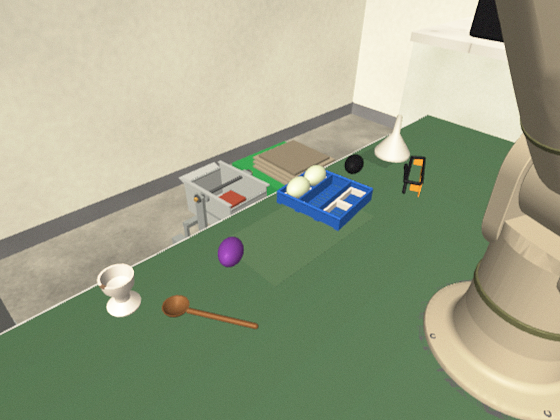

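The trays's eggs are the pale green pair at top (293,230) and (325,226), in the far lane. The look-alikes are the black egg at (385,237) and the purple egg at (178,253). The tray is the blue one at (312,254) and the bin is at (265,155). Next is a close crop to check the choice, and a planning helper.

```bash
cat >> h.py <<'E'
from scipy.spatial.transform import Rotation as R
import json
def rot(s): q=s['tcp_rot']; return R.from_quat([q[1],q[2],q[3],q[0]])
def plan(pos,yaw,n,g):
    """rows (tool axes) to straight-line TCP to pos with tool y at world angle yaw+90deg (rad), tool down"""
    s=state(); p=np.array(s['ee_pos']); r=rot(s)
    tgt=R.from_matrix(np.array([[-np.cos(yaw),-np.sin(yaw),0],[-np.sin(yaw),np.cos(yaw),0],[0,0,-1]]).T.reshape(3,3).T @ np.eye(3)) 
    M=np.array([[-np.cos(yaw),-np.sin(yaw),0],[-np.sin(yaw),np.cos(yaw),0],[0,0,-1]]); tgt=R.from_matrix(M)
    rv=(r.inv()*tgt).as_rotvec(); d=(np.array(pos)-p)/n; rows=[]
    for i in range(n):
        rows.append([round(float(v),2) for v in np.degrees(rv/n)]+[round(float(v),2) for v in 100*r.inv().apply(d)]+[g]); r=r*R.from_rotvec(rv/n)
    print('t',round(s['time'],2),'p',np.round(p,4),'yaw',np.round(np.degrees(np.arctan2(*(rot(s).as_matrix()[[1,0],1]*[1,1])) )-90,2),'F',np.round(s['ft_force'],1),'w',round(s['width'],4))
    for r_ in rows: print(r_)
E
python3 - <<'E'
from h import *
a=cv2.imread('pics/top0.png'); b=cv2.imread('pics/side0.png')
cv2.imwrite('pics/crop.png',np.hstack([cv2.resize(a[90:310,210:400],(400,463),interpolation=2),cv2.resize(b[130:260,170:400],(400,226),interpolation=2)[[*range(226)]+[225]*237]]))
plan([0.435,-0.086,0.16],0.11,20,8.0)
E
```

```text
t 1.25 p [0.3191 0.651  0.2453] yaw -26.11 F [-0. -0. -0.] w 0.0855
[-0.0, 0.0, -1.62, -2.14, -3.05, 0.43, 8.0]
[-0.0, 0.0, -1.62, -2.05, -3.11, 0.43, 8.0]
[-0.0, 0.0, -1.62, -1.97, -3.17, 0.43, 8.0]
[-0.0, 0.0, -1.62, -1.88, -3.22, 0.43, 8.0]
[-0.0, 0.0, -1.62, -1.78, -3.28, 0.43, 8.0]
[-0.0, 0.0, -1.62, -1.69, -3.33, 0.43, 8.0]
[-0.0, 0.0, -1.62, -1.6, -3.37, 0.43, 8.0]
[-0.0, 0.0, -1.62, -1.5, -3.42, 0.43, 8.0]
[-0.0, 0.0, -1.62, -1.4, -3.46, 0.43, 8.0]
[-0.0, 0.0, -1.62, -1.3, -3.49, 0.43, 8.0]
[-0.0, 0.0, -1.62, -1.2, -3.53, 0.43, 8.0]
[-0.0, 0.0, -1.62, -1.1, -3.56, 0.43, 8.0]
[-0.0, 0.0, -1.62, -1.0, -3.59, 0.43, 8.0]
[-0.0, 0.0, -1.62, -0.9, -3.62, 0.43, 8.0]
[-0.0, 0.0, -1.62, -0.8, -3.64, 0.43, 8.0]
[-0.0, 0.0, -1.62, -0.69, -3.66, 0.43, 8.0]
[-0.0, 0.0, -1.62, -0.59, -3.68, 0.43, 8.0]
[-0.0, 0.0, -1.62, -0.49, -3.7, 0.43, 8.0]
[-0.0, 0.0, -1.62, -0.38, -3.71, 0.43, 8.0]
[-0.0, 0.0, -1.62, -0.28, -3.72, 0.43, 8.0]
```

View pics/crop.png

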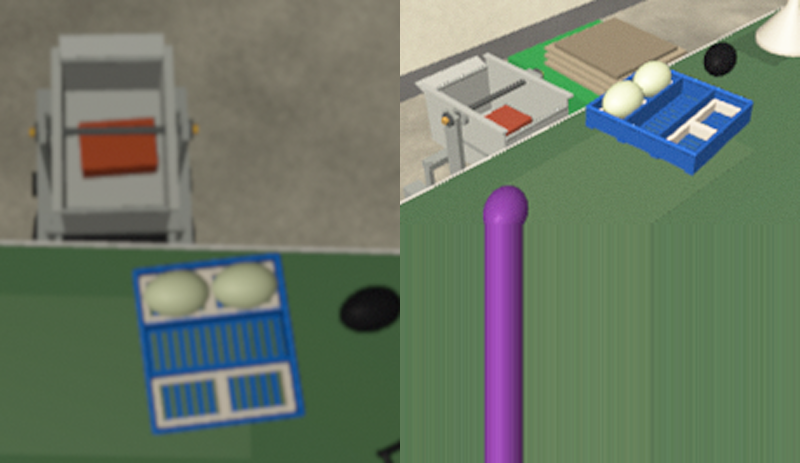

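The crop shows the blue tray with both pale eggs in its far lane, its middle lane empty, and the brick in the bin. The tray is the right one, so I'll approach it.

```bash
python3 -m handwheel '[[[0,0,-1.6,-2.15,-3.05,0.43,8],[0,0,-1.6,-2.05,-3.1,0.43,8],[0,0,-1.6,-1.95,-3.15,0.43,8],[0,0,-1.6,-1.9,-3.2,0.43,8],[0,0,-1.6,-1.8,-3.3,0.43,8],[0,0,-1.6,-1.7,-3.35,0.43,8],[0,0,-1.6,-1.6,-3.4,0.43,8],[0,0,-1.6,-1.5,-3.4,0.43,8]]]'
python3 -m handwheel '[[[0,0,-1.6,-1.4,-3.45,0.43,8],[0,0,-1.6,-1.3,-3.5,0.43,8],[0,0,-1.6,-1.2,-3.55,0.43,8],[0,0,-1.6,-1.1,-3.55,0.43,8],[0,0,-1.6,-1.0,-3.6,0.43,8],[0,0,-1.6,-0.9,-3.6,0.43,8],[0,0,-1.6,-0.8,-3.65,0.43,8],[0,0,-1.6,-0.7,-3.65,0.43,8]]]'
python3 -m handwheel '[[[0,0,-1.6,-0.6,-3.7,0.43,8],[0,0,-1.6,-0.5,-3.7,0.43,8],[0,0,-1.6,-0.4,-3.7,0.43,8],[0,0,-1.6,-0.3,-3.7,0.43,8],[0,0,0,0,0,0,8],[0,0,0,0,0,0,8],[0,0,0,0,0,0,8],[0,0,0,0,0,0,8]]]'
python3 - <<'E'
from h import *
print(nose_length)
plan([0.435,-0.086,0.16],0.11,1,8)
snap('wrist','w1')
marks('wrist',['tray','lane','egg_rack','empty_rack','egg1_center','flange_left','flange_right'])
grab_frame('top');marks('top',['tray','lane','egg_rack','empty_rack'],1)
E
```

```text
time: 1.92
ee_pos: [0.3656, 0.3542, 0.211]
tcp_rot: [0.0, 0.115, 0.993, 0.0]
ft_force: [1.7, -0.0, -1.4]
width: 0.0799
grasp_force: 0.0
time: 2.58
ee_pos: [0.4107, 0.0595, 0.1766]
tcp_rot: [0.0, 0.004, 1.0, 0.0]
ft_force: [0.6, -0.5, -0.3]
width: 0.0802
grasp_force: 0.0
time: 3.25
ee_pos: [0.4335, -0.0849, 0.1595]
tcp_rot: [0.0, -0.052, 0.999, 0.0]
ft_force: [-1.0, 0.3, 0.2]
width: 0.0802
grasp_force: 0.0
0.014
t 3.25 p [ 0.4335 -0.0849  0.1595] yaw 5.98 F [-1.   0.3  0.2] w 0.0802
[0.02, 0.02, -0.32, -0.14, -0.12, -0.05, 8]
wrist tray 0.97 [ 0.4326 -0.0852  0.002 ] 
wrist lane 0.55 [ 0.4327 -0.0879  0.0063] 
wrist egg_rack 0.67 [ 0.4835 -0.0762  0.0047] 
wrist egg_rack 0.52 [ 0.4785 -0.0442  0.0319] 
wrist empty_rack 0.96 [ 0.3858 -0.087   0.0017] 
wrist egg1_center 0.87 [ 0.4687 -0.2418  0.0239] 
wrist egg1_center 0.8 [ 0.4899 -0.1063  0.0304] 
wrist flange_left 0.3 [ 0.3839 -0.0916  0.0033] 
wrist flange_right 0.75 [ 0.5742 -0.0415 -0.0047] 
top tray 0.91 [ 0.4361 -0.0848 -0.0014] [311. 251.]
top lane 0.85 [ 0.436  -0.0845  0.0063] [312. 251.]
top egg_rack 0.41 [ 0.4823 -0.0759  0.0048] [308. 230.]
top empty_rack 0.63 [ 0.3835 -0.0904  0.0024] [314. 276.]
```

View pics/w1.png

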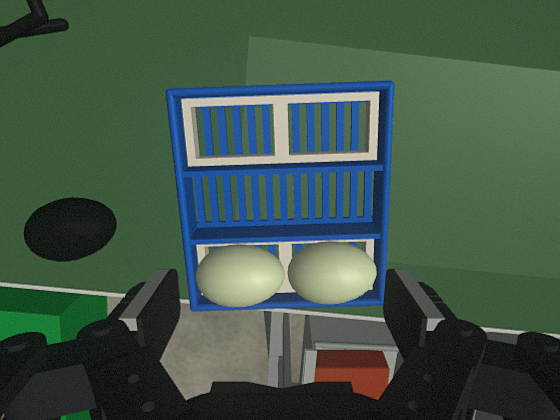

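The wrist view shows the empty middle lane between rows 170 and 240, centred near column 280, with both eggs at (240,275) and (332,272). The fingers will straddle the lane lengthwise. I'll set the opening to 7 cm, turn slightly and lower in.

```bash
python3 -m handwheel '[[[0,0,-0.5,0,-0.1,2.2,7],[0,0,-0.5,0,0,2.2,7],[0,0,-0.5,0,0,2.2,7],[0,0,0,0,0,2.0,7],[0,0,0,0,0,1.5,7],[0,0,0,0,0,1.2,7],[0,0,0,0,0,1.0,7],[0,0,0,0,0,0.8,7]]]'
python3 - <<'E'
from h import *
a=snap('top','t2'); b=snap('side','s2')
cv2.imwrite('pics/c2.png',np.hstack([cv2.resize(a[170:310,230:400],(400,330)),cv2.resize(b[100:250,220:400],(400,330))])[:,:,::-1])
plan([0.434,-0.086,0.024],0.13,1,7)
E
```

```text
time: 4.57
ee_pos: [0.4332, -0.0875, 0.0334]
tcp_rot: [-0.002, -0.064, 0.998, -0.001]
ft_force: [-0.1, -0.1, -0.2]
width: 0.0703
grasp_force: 0.0
t 4.67 p [ 0.4331 -0.0878  0.0336] yaw 7.43 F [-0.2  0.2  0.6] w 0.0697
[-0.05, -0.19, -0.02, -0.12, 0.17, 0.96, 7]
```

View pics/c2.png

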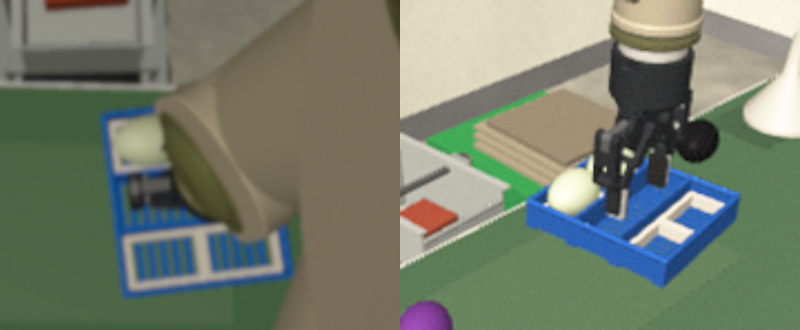

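In the crop the fingertips are inside the middle lane (top view 150,190), clear of the eggs. I'll go slightly lower, make contact with the far partition, then push diagonally towards the bin's line while squaring the yaw.

```bash
python3 -m handwheel '[[[0,0,0,0,0.1,0.35,7],[0,0,0,0,0.1,0.35,7],[0,0,0,-0.3,0,0,7],[0,0,0,-0.3,0,0,7],[0,0,0,-0.3,0,0,7],[0,0,0,-0.3,0,0,7],[0,0,0,-0.2,0,0,7],[0,0,0,-0.2,0,0,7]]]'
python3 -m handwheel '[[[0,0,0.24,-0.34,0.48,0,7],[0,0,0.24,-0.34,0.48,0,7],[0,0,0.24,-0.34,0.48,0,7],[0,0,0.24,-0.34,0.48,0,7],[0,0,0.24,-0.34,0.48,0,7],[0,0,0.24,-0.34,0.48,0,7],[0,0,0.24,-0.34,0.48,0,7],[0,0,0.24,-0.34,0.48,0,7]]]'
python3 - <<'E'
from h import *
grab_frame('top');marks('top',['tray','lane','empty_rack','egg_rack','egg1_center','flange_left','flange_right','bin_mid'],1)
grab_frame('side');marks('side',['tray','lane','empty_rack','egg_rack','flange_left','flange_right','bin_mid'],1)
plan([0.512,0.037,0.026],0.03,1,7)
E
```

```text
time: 5.33
ee_pos: [0.4469, -0.0842, 0.0275]
tcp_rot: [-0.003, -0.064, 0.998, -0.001]
ft_force: [-7.0, -0.1, 5.9]
width: 0.0702
grasp_force: 3.6
time: 6.0
ee_pos: [0.4718, -0.0418, 0.0272]
tcp_rot: [-0.001, -0.048, 0.999, -0.001]
ft_force: [-2.1, -2.4, -0.0]
width: 0.0701
grasp_force: 1.3
top tray 0.63 [ 4.629e-01 -6.140e-02  3.000e-04] [301. 239.]
top lane 0.64 [ 0.4628 -0.0562  0.0066] [298. 238.]
top empty_rack 0.85 [ 0.4099 -0.0623  0.0025] [301. 263.]
top egg1_center 0.84 [0.4255 0.195  0.025 ] [178. 252.]
top flange_left 0.62 [ 0.5706  0.0841 -0.0057] [235. 190.]
top flange_right 0.85 [ 0.5802 -0.0434 -0.0067] [293. 187.]
side lane 0.68 [ 0.4623 -0.0597  0.0045] [307. 198.]
side empty_rack 0.92 [ 0.4078 -0.0636  0.003 ] [326. 208.]
side egg_rack 0.5 [ 0.6691  0.0179 -0.1075] [227. 211.]
side flange_left 0.57 [ 0.5679  0.0815 -0.0024] [230. 205.]
side flange_right 0.77 [ 0.5719 -0.0449 -0.0053] [270. 185.]
side bin_mid 0.85 [ 0.6703  0.0243 -0.009 ] [223. 180.]
t 6.85 p [ 0.4715 -0.0425  0.0273] yaw 5.47 F [ 0.7  0.5 -0.3] w 0.0701
[-0.07, -0.11, 3.75, -4.79, 7.52, 0.11, 7]
```

```bash
python3 -m handwheel '[[[0,0,0.22,-0.28,0.48,0,7],[0,0,0.22,-0.28,0.48,0,7],[0,0,0.22,-0.28,0.48,0,7],[0,0,0.22,-0.28,0.48,0,7],[0,0,0.22,-0.28,0.48,0,7],[0,0,0.22,-0.28,0.48,0,7],[0,0,0.22,-0.28,0.48,0,7],[0,0,0.22,-0.28,0.48,0,7]]]'
python3 -m handwheel '[[[0,0,0.22,-0.26,0.49,0,7],[0,0,0.22,-0.26,0.49,0,7],[0,0,0.22,-0.26,0.49,0,7],[0,0,0.22,-0.26,0.49,0,7],[0,0,0.22,-0.26,0.49,0,7],[0,0,0.22,-0.26,0.49,0,7],[0,0,0.22,-0.26,0.49,0,7],[0,0,0.22,-0.26,0.49,0,7]]]'
python3 - <<'E'
from h import *
grab_frame('top');marks('top',['tray','lane','empty_rack','egg1_center','flange_left','flange_right','bin_mid'],1)
grab_frame('side');marks('side',['tray','lane','empty_rack','egg_rack','flange_left','flange_right','bin_mid'],1)
plan([0.512,0.037,0.026],0.03,1,7)
E
```

```text
time: 7.52
ee_pos: [0.4909, -0.0018, 0.0271]
tcp_rot: [-0.001, -0.032, 0.999, -0.001]
ft_force: [-1.3, -2.5, -0.8]
width: 0.0702
grasp_force: 1.7
time: 8.18
ee_pos: [0.5095, 0.0381, 0.0271]
tcp_rot: [-0.001, -0.017, 1.0, -0.001]
ft_force: [-2.3, -4.3, 1.9]
width: 0.07
grasp_force: 2.6
top egg1_center 0.72 [0.4224 0.1966 0.0222] [178. 254.]
side tray 0.74 [ 0.5012  0.0179 -0.0036] [271. 207.]
side lane 0.86 [0.4977 0.019  0.0047] [272. 205.]
side empty_rack 0.65 [0.447  0.0082 0.0011] [291. 214.]
side flange_left 0.74 [ 0.5663  0.0827 -0.0056] [230. 206.]
side bin_mid 0.82 [ 0.6683  0.0251 -0.012 ] [223. 182.]
t 8.98 p [0.5095 0.0378 0.0271] yaw 1.95 F [0.9 0.3 0.1] w 0.0699
[-0.08, -0.11, 0.23, -0.25, -0.09, 0.11, 7]
```

```bash
python3 -m handwheel '[[[0,0,0,-0.25,-0.1,0,7],[0,0,0,-0.25,-0.1,0,7],[0,0,0,-0.25,0,0,7],[0,0,0,-0.25,0,0,7],[0,0,0,-0.25,0,0,7],[0,0,0,-0.25,0,0,7],[0,0,0,-0.25,0,0,7],[0,0,0,-0.25,0,0,7]]]'
python3 -m handwheel '[[[0,0,0,-0.25,0,0,7],[0,0,0,-0.25,0,0,7],[0,0,0,-0.25,0,0,7],[0,0,0,-0.25,0,0,7],[0,0,0,-0.25,0,0,7],[0,0,0,-0.25,0,0,7],[0,0,0,0,0,0,7],[0,0,0,0,0,0,7]]]'
python3 - <<'E'
from h import *
b=snap('side','s3'); cv2.imwrite('pics/c3.png',cv2.resize(b[120:270,150:350],(800,600),interpolation=2)[:,:,::-1])
marks('side',['tray','lane','empty_rack','egg_rack','flange_left','bin_mid'],1)
grab_frame('top');marks('top',['tray','empty_rack','flange_left','bin_mid','brick'],1)
plan([0.512,0.037,0.026],0.035,1,7)
E
```

```text
time: 9.65
ee_pos: [0.5298, 0.0364, 0.0269]
tcp_rot: [-0.001, -0.017, 1.0, -0.001]
ft_force: [-2.6, -0.7, -1.1]
width: 0.0703
grasp_force: 0.8
time: 10.32
ee_pos: [0.5452, 0.0371, 0.0271]
tcp_rot: [-0.0, -0.017, 1.0, -0.001]
ft_force: [-0.1, -0.1, 0.2]
width: 0.07
grasp_force: 0.2
side tray 0.66 [ 0.4606 -0.4011  0.0005] [390. 153.]
side lane 0.77 [0.5312 0.0187 0.0068] [262. 197.]
side empty_rack 0.58 [0.4794 0.0158 0.0128] [278. 205.]
side flange_left 0.84 [ 0.5651  0.0797 -0.0161] [232. 210.]
side bin_mid 0.83 [ 0.6658  0.0244 -0.0091] [224. 181.]
top tray 0.82 [0.5281 0.0169 0.0015] [265. 208.]
top empty_rack 0.6 [0.4781 0.0168 0.0137] [265. 230.]
t 10.97 p [0.5445 0.037  0.027 ] yaw 1.95 F [-0.6  0.6 -0. ] w 0.07
[-0.08, -0.11, -0.05, 3.25, 0.11, 0.11, 7]
```

View pics/c3.png

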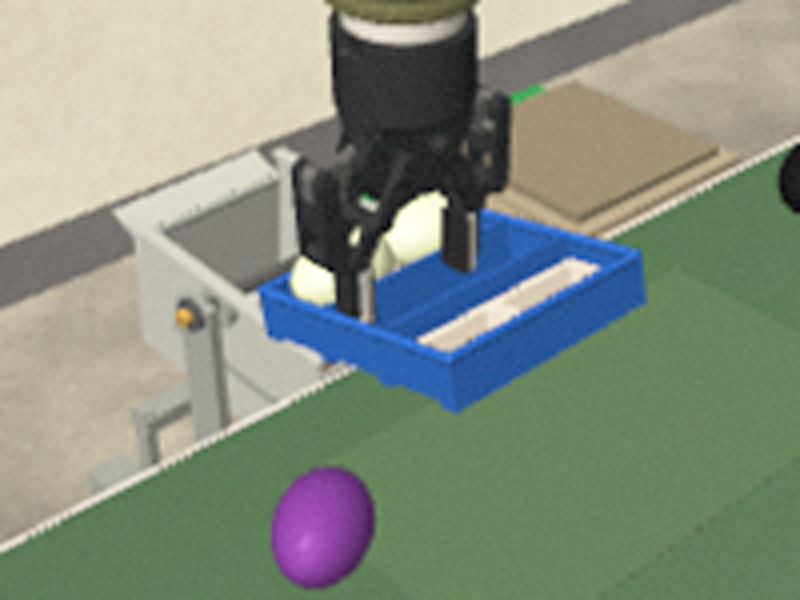

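The crop shows the tray tipped over the table edge onto the near ends of the flanges, eggs seated and fingers still in the lane (405,270). I'll keep pushing and lower slightly.

```bash
python3 -m handwheel '[[[0,0,0,-0.25,0,0,7],[0,0,0,-0.3,0,0,7],[0,0,0,-0.3,0,0,7],[0,0,0,-0.3,0,0.05,7],[0,0,0,-0.3,0,0.05,7],[0,0,0,-0.3,0,0.05,7],[0,0,0,-0.3,0,0.05,7],[0,0,0,-0.3,0,0.05,7]]]'
python3 -m handwheel '[[[0,0,0,-0.3,0,0.05,7],[0,0,0,-0.3,0,0.05,7],[0,0,0,-0.3,0,0.05,7],[0,0,0,-0.3,0,0.05,7],[0,0,0,-0.3,0,0,7],[0,0,0,-0.3,0,0,7],[0,0,0,-0.3,0,0,7],[0,0,0,0,0,0,7]]]'
python3 - <<'E'
from h import *
snap('side','s4')
marks('side',['tray','lane','empty_rack','egg_rack','flange_left','bin_mid','egg1_center','egg2_center'],1)
grab_frame('top');marks('top',['tray','lane','empty_rack','flange_left','bin_mid','brick'],1)
plan([0.512,0.037,0.026],0.035,1,7)
E
```

```text
time: 11.63
ee_pos: [0.5663, 0.0375, 0.0244]
tcp_rot: [-0.003, -0.017, 1.0, -0.001]
ft_force: [-15.1, -0.1, 16.7]
width: 0.0701
grasp_force: 9.0
time: 12.3
ee_pos: [0.5854, 0.0375, 0.0226]
tcp_rot: [-0.004, -0.017, 1.0, -0.002]
ft_force: [-14.4, -1.7, 13.9]
width: 0.0701
grasp_force: 8.1
side tray 0.55 [ 0.5686  0.0161 -0.0081] [252. 196.]
side lane 0.86 [0.5706 0.0214 0.0041] [250. 192.]
side empty_rack 0.5 [0.5181 0.0141 0.0013] [267. 201.]
side flange_left 0.65 [0.5696 0.0187 0.0008] [251. 193.]
side bin_mid 0.76 [ 0.6681  0.0271 -0.01  ] [223. 181.]
side egg1_center 0.75 [ 0.6261 -0.012   0.0245] [245. 170.]
top tray 0.69 [ 0.5705  0.0126 -0.0082] [267. 191.]
top lane 0.91 [0.5754 0.0192 0.0018] [265. 187.]
top empty_rack 0.71 [0.5194 0.0184 0.0049] [264. 212.]
top flange_left 0.69 [ 0.5687  0.0842 -0.0247] [236. 193.]
t 13.1 p [0.5856 0.0375 0.0226] yaw 1.92 F [-15.1  -0.9  15.1] w 0.0699
[-0.24, -0.45, -0.08, 7.36, 0.19, -0.28, 7]
```

```bash
python3 -m handwheel '[[[0,0,0,0.1,0,-0.2,7],[0,0,0,0,0,-0.2,7],[0,0,0,0,0,0,7],[0,0,0,-0.3,0,0,7],[0,0,0,-0.3,0,0,7],[0,0,0,-0.3,0,0,7],[0,0,0,-0.3,0,0,7],[0,0,0,0,0,0,7]]]'
python3 - <<'E'
from h import *
b=snap('side','s5'); cv2.imwrite('pics/c5.png',cv2.resize(b[100:250,150:350],(800,600),interpolation=2)[:,:,::-1])
marks('side',['tray','lane','empty_rack'],1)
plan([0.512,0.037,0.026],0.035,1,7)
E
```

```text
time: 13.77
ee_pos: [0.6013, 0.0391, 0.0263]
tcp_rot: [-0.0, -0.017, 1.0, -0.0]
ft_force: [0.4, 0.7, -0.1]
width: 0.0701
grasp_force: 0.0
side tray 0.58 [ 0.5879  0.0182 -0.0073] [246. 192.]
side lane 0.61 [ 0.5913  0.019  -0.0013] [245. 190.]
side empty_rack 0.56 [0.5344 0.0165 0.0009] [262. 199.]
t 13.97 p [0.6006 0.039  0.0265] yaw 1.95 F [-0.4  1.3 -0.1] w 0.07
[-0.06, -0.05, -0.06, 8.87, 0.1, 0.06, 7]
```

View pics/c5.png

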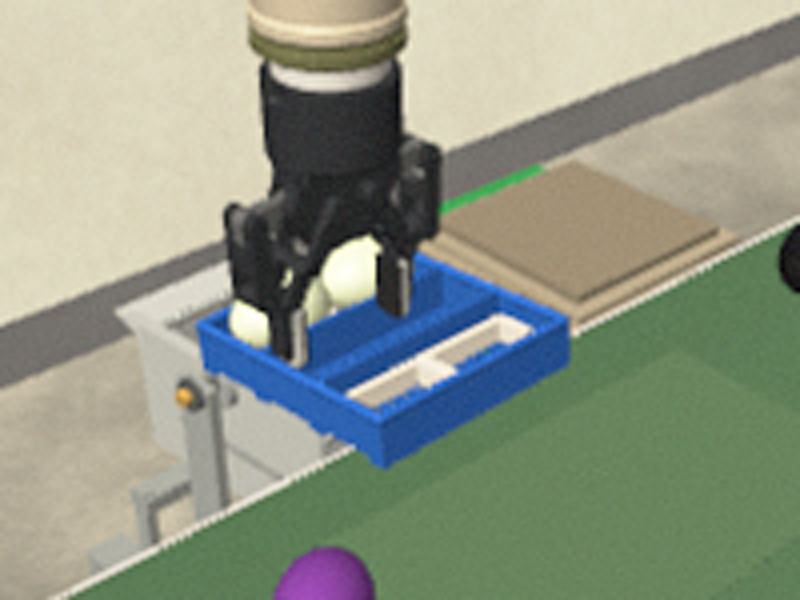

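The tray is lying between the table edge and the flanges, with the eggs seated and no contact force. I'll ease its near edge off the linoleum.

```bash
python3 -m handwheel '[[[0,0,0,-0.25,0,0,7],[0,0,0,-0.25,0,0,7],[0,0,0,-0.25,0,0,7],[0,0,0,-0.25,0,0,7],[0,0,0,-0.25,0,0,7],[0,0,0,-0.2,0,0,7],[0,0,0,-0.2,0,0,7],[0,0,0,-0.2,0,0,7]]]'
python3 -m handwheel '[[[0,0,0,-0.2,0,0,7],[0,0,0,-0.2,0,0,7],[0,0,0,-0.2,0,0,7],[0,0,0,-0.2,0,0,7],[0,0,0,-0.2,0,0,7],[0,0,0,-0.2,0,0,7],[0,0,0,0,0,0,7],[0,0,0,0,0,0,7]]]'
python3 - <<'E'
from h import *
b=snap('side','s6'); cv2.imwrite('pics/c6.png',cv2.resize(b[100:250,150:350],(800,600),interpolation=2)[:,:,::-1])
marks('side',['tray','lane','empty_rack','egg1_center','egg2_center'],1)
grab_frame('top');marks('top',['tray','lane','empty_rack','egg1_center','egg2_center'],1)
plan([0.512,0.037,0.026],0.035,1,7)
E
```

```text
time: 14.63
ee_pos: [0.6186, 0.0395, 0.0263]
tcp_rot: [-0.001, -0.017, 1.0, -0.001]
ft_force: [-2.3, -0.0, -2.2]
width: 0.0701
grasp_force: 0.9
time: 15.3
ee_pos: [0.6311, 0.04, 0.0265]
tcp_rot: [-0.0, -0.017, 1.0, -0.001]
ft_force: [-1.8, -0.2, -0.6]
width: 0.0702
grasp_force: 0.2
side tray 0.9 [ 0.6179  0.018  -0.0119] [238. 189.]
side lane 0.56 [ 0.6175  0.0257 -0.002 ] [236. 187.]
side empty_rack 0.64 [ 0.5646  0.0134 -0.0008] [254. 193.]
side egg1_center 0.92 [0.4235 0.1943 0.0254] [230. 250.]
side egg2_center 0.63 [0.6701 0.0547 0.0207] [212. 174.]
top tray 0.69 [ 0.6169  0.0172 -0.008 ] [266. 171.]
top lane 0.65 [6.194e-01 2.350e-02 3.000e-04] [263. 168.]
top empty_rack 0.73 [ 0.3421  0.305  -0.0014] [125. 292.]
top egg1_center 0.87 [0.4222 0.1956 0.0247] [178. 254.]
top egg2_center 0.4 [ 0.6719 -0.0103  0.023 ] [279. 143.]
t 15.9 p [0.6305 0.04   0.0263] yaw 1.95 F [0.8 0.2 0.2] w 0.0697
[-0.08, -0.11, -0.06, 11.86, 0.11, 0.06, 7]
```

View pics/c6.png

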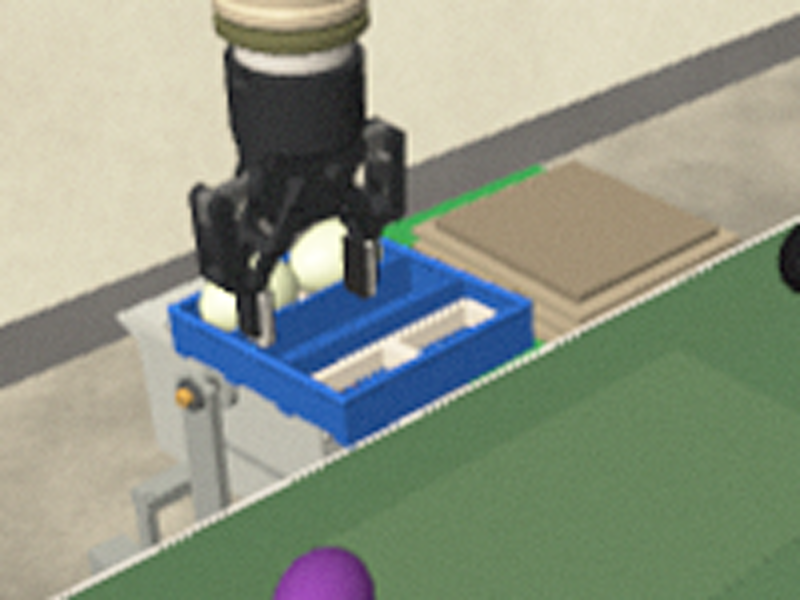

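The tray is right at the lip, about to leave the linoleum. I'll push a bit further.

```bash
python3 -m handwheel '[[[0,0,0,-0.2,0,0,7],[0,0,0,-0.2,0,0,7],[0,0,0,-0.2,0,0,7],[0,0,0,-0.2,0,0,7],[0,0,0,0,0,0,7],[0,0,0,0,0,0,7],[0,0,0,0,0,0,7],[0,0,0,0,0,0,7]]]'
python3 - <<'E'
from h import *
b=snap('side','s7'); cv2.imwrite('pics/c7.png',cv2.resize(b[100:250,150:350],(800,600),interpolation=2)[:,:,::-1])
marks('side',['tray','lane','empty_rack','egg_rack','bin_mid','egg2_center'],1)
grab_frame('top');marks('top',['tray','lane','empty_rack','egg2_center'],1)
plan([0.512,0.037,0.026],0.035,1,7)
E
```

```text
time: 16.57
ee_pos: [0.6384, 0.0402, 0.0263]
tcp_rot: [-0.001, -0.017, 1.0, -0.001]
ft_force: [-1.8, -0.8, 1.4]
width: 0.07
grasp_force: 1.0
side tray 0.57 [ 0.6247  0.0176 -0.013 ] [237. 188.]
side lane 0.9 [ 0.6253  0.0206 -0.0049] [235. 186.]
side empty_rack 0.55 [ 0.5732  0.0167 -0.0063] [250. 194.]
side egg2_center 0.73 [0.6734 0.053  0.0212] [212. 173.]
top lane 0.74 [ 0.627   0.023  -0.0047] [263. 166.]
top empty_rack 0.79 [ 0.5739  0.0194 -0.008 ] [264. 189.]
t 17.17 p [0.6385 0.0402 0.0263] yaw 1.95 F [-3.1 -0.1  0.7] w 0.0701
[-0.08, -0.11, -0.06, 12.65, 0.11, 0.06, 7]
```

View pics/c7.png

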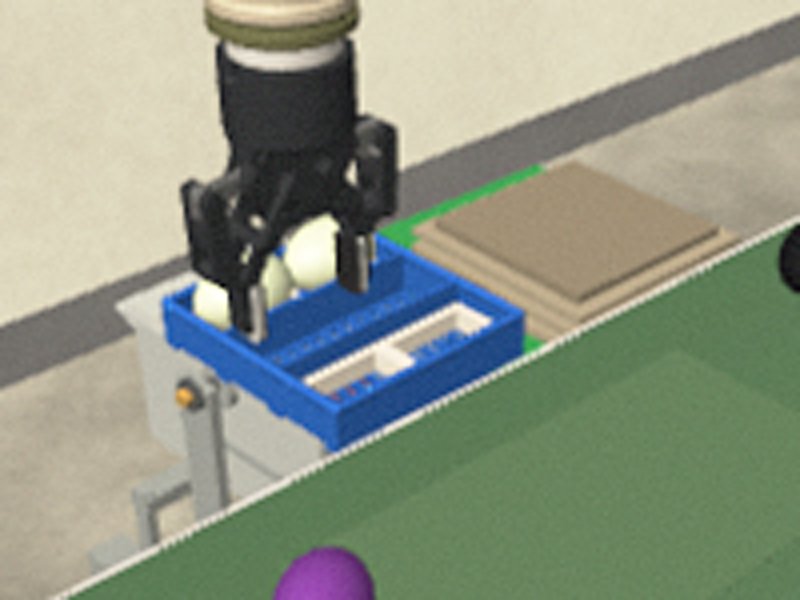

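The tray has left the linoleum and lies on both flanges with its near end slightly low. I'll measure the bin's tilt by tracking its far corner through the saved side pictures, and retract from contact for a clean reading.

```bash
python3 -m handwheel '[[[0,0,0,0.4,0,0,7],[0,0,0,0.4,0,0,7],[0,0,0,0.4,0,0,7],[0,0,0,0,0,0,7],[0,0,0,0,0,0,7],[0,0,0,0,0,0,7],[0,0,0,0,0,0,7],[0,0,0,0,0,0,7]]]'
cat >> h.py <<'E'
A=0.035; MID=np.array([.669,.0225,-.010])
def binpt(x,y,z,t):  # bin_mid frame, rotated by t about pin 12 mm below
    x2=np.cos(t)*x+np.sin(t)*(z+.012); z2=-np.sin(t)*x+np.cos(t)*(z+.012)-.012
    return MID+[np.cos(A)*x2-np.sin(A)*y, np.sin(A)*x2+np.cos(A)*y, z2]
def track(names,win=9):
    g=[cv2.cvtColor(cv2.imread(f'pics/{n}.png'),cv2.COLOR_BGR2GRAY) for n in names]
    P=np.array([proj('side',binpt(.095,.067,0,0)),proj('side',binpt(.095,.06,-.03,0)),proj('side',binpt(.095,.03,-.0,0))],np.float32).reshape(-1,1,2)
    P=cv2.goodFeaturesToTrack(g[0],12,.05,3,mask=cv2.rectangle(np.zeros_like(g[0]),(174,158),(200,190),255,-1)) 
    for n,im in zip(names,g):
        q,st,er=cv2.calcOpticalFlowPyrLK(g[0],im,P,None,winSize=(win,win),maxLevel=1)
        print(n,[ (round(float(a),1),round(float(b),1),round(float(d[0]),2),round(float(d[1]),2)) for (a,b),d,s in zip(P[:,0],(q-P)[:,0],st[:,0]) if s])
E
python3 - <<'E'
from h import *
snap('side','s8')
for t in(-.15,0,.05): print(t,proj('side',binpt(.095,.067,0,t)),proj('side',binpt(.095,-.067,0,t)),proj('side',binpt(-.095,.067,0,t)))
track(['s0','s2','s3','s4','s5','s6','s7','s8'])
b=cv2.imread('pics/s8.png');a=cv2.imread('pics/s0.png')
cv2.imwrite('pics/c8.png',np.hstack([cv2.resize(x[140:215,165:215],(400,600),interpolation=2) for x in(a,b)]))
print(state()['time'])
E
```

```text
time: 17.83
ee_pos: [0.6267, 0.0399, 0.0263]
tcp_rot: [-0.001, -0.017, 1.0, -0.001]
ft_force: [-0.9, -0.7, 0.3]
width: 0.0703
grasp_force: 0.0
-0.15 (np.float64(179.35938436294134), np.float64(171.65207319111656)) (np.float64(220.92468382947175), np.float64(154.23395885229817)) (np.float64(228.24806591565516), np.float64(212.5353706679858))
0 (np.float64(179.40035450782736), np.float64(176.01058091536447)) (np.float64(220.5834704703799), np.float64(158.42590154214176)) (np.float64(227.71292035666886), np.float64(207.3339122808085))
0.05 (np.float64(179.5243984332243), np.float64(177.53941464793184)) (np.float64(220.58188755124266), np.float64(159.89060126523913)) (np.float64(227.39743031852132), np.float64(205.50749058873453))[ WARN:0@0.513] global loadsave.cpp:275 findDecoder imread_('pics/s0.png'): can't open/read file: check file path/integrity
Traceback (most recent call last):
  File "h.py", line 29, in track
    g=[cv2.cvtColor(cv2.imread(f'pics/{n}.png'),cv2.COLOR_BGR2GRAY) for n in names]
       ~~~~~~~~~~~~^^^^^^^^^^^^^^^^^^^^^^^^^^^^^^^^^^^^^^^^^^^^^^^^
cv2.error: OpenCV(4.12.0) /io/opencv/modules/imgproc/src/color.cpp:199: error: (-215:Assertion failed) !_src.empty() in function 'cvtColor'
```

```bash
python3 - <<'E'
from h import *
track(['side0','s2','s3','s4','s5','s6','s7','s8'])
print(state()['time'])
E
```

```text
side0 [(179.0, 177.0, 0.0, 0.0), (182.0, 183.0, 0.0, 0.0), (191.0, 181.0, 0.0, 0.0), (194.0, 178.0, 0.0, 0.0)]
s2 [(179.0, 177.0, -0.13, 0.0), (182.0, 183.0, -0.18, -0.03), (191.0, 181.0, 0.21, 0.05), (194.0, 178.0, 0.26, -0.0)]
s3 [(179.0, 177.0, -0.9, -4.76), (182.0, 183.0, 1.46, -1.28), (191.0, 181.0, -1.62, -3.3), (194.0, 178.0, -1.24, -3.45)]
s4 [(179.0, 177.0, -64.29, -17.16), (182.0, 183.0, 1.72, -1.8), (191.0, 181.0, -2.16, -4.67), (194.0, 178.0, 17.22, -23.78)]
s5 [(179.0, 177.0, -0.17, -0.02), (182.0, 183.0, -0.22, -0.04), (191.0, 181.0, 0.2, 0.05), (194.0, 178.0, 0.27, 0.03)]
s6 [(179.0, 177.0, 0.24, 1.29), (182.0, 183.0, -0.87, 0.29), (191.0, 181.0, -2.16, -0.73), (194.0, 178.0, -0.39, -3.71)]
s7 [(179.0, 177.0, -0.27, -1.41), (182.0, 183.0, 0.45, -0.4), (191.0, 181.0, -3.67, -2.65), (194.0, 178.0, -1.91, -5.58)]
s8 [(179.0, 177.0, -63.44, -17.04), (182.0, 183.0, 1.78, -1.82), (191.0, 181.0, -2.98, -4.54), (194.0, 178.0, 5.05, -31.71)]
17.8833
```

```bash
cat >> h.py <<'E'
def tilt(img,ref=cv2.imread('pics/side0.png')):
    """subpixel vertical shift of the bin's far-left corner against the first picture"""
    u,v=179,177; out=[]
    for h in (6,8):
        T=cv2.resize(ref[v-h:v+h+1,u-6:u+7],None,fx=8,fy=8,interpolation=cv2.INTER_CUBIC)
        I=cv2.resize(img[v-h-8:v+h+7,u-6-2:u+7+2],None,fx=8,fy=8,interpolation=cv2.INTER_CUBIC)
        m=cv2.matchTemplate(I,T,cv2.TM_CCOEFF_NORMED); _,c,_,(x,y)=cv2.minMaxLoc(m); out+=[round(y/8-8,2),round(x/8-2,2),round(c,3)]
    return out
E
python3 - <<'E'
from h import *
for n in ['side0','s2','s3','s4','s5','s6','s7','s8']: print(n,tilt(cv2.imread(f'pics/{n}.png')))
E
```

```text
side0 [0.0, 0.0, 0.998, 0.0, 0.0, 0.999]
s2 [0.0, 0.0, 0.996, 0.0, 0.0, 0.997]
s3 [-3.75, 0.88, 0.657, -1.88, 2.0, 0.648]
s4 [-4.0, 2.0, 0.485, -3.38, 2.0, 0.478]
s5 [0.0, 0.0, 0.996, 0.0, 0.0, 0.997]
s6 [1.0, 0.0, 0.951, 0.62, -0.25, 0.934]
s7 [-1.0, 0.38, 0.944, -0.75, 0.5, 0.935]
s8 [-4.12, 2.0, 0.485, -3.75, 2.0, 0.478]
```

```bash
python3 - <<'E'
from h import *
for n in ['side0','s3','s6','s7','s8']:
    g=cv2.imread(f'pics/{n}.png').astype(int)
    for u in (181,185,190): print(n,u,g[162:192,u,0].tolist())
E
```

```text
side0 181 [189, 183, 187, 188, 186, 187, 175, 134, 105, 112, 106, 110, 105, 113, 172, 203, 192, 181, 158, 128, 105, 109, 143, 160, 157, 156, 151, 152, 150, 153]
side0 185 [189, 185, 189, 182, 190, 168, 123, 107, 107, 111, 107, 112, 161, 197, 200, 199, 195, 189, 193, 184, 177, 176, 171, 171, 179, 170, 168, 165, 162, 159]
side0 190 [188, 183, 191, 164, 125, 109, 105, 104, 104, 112, 172, 204, 200, 200, 199, 201, 199, 199, 189, 183, 191, 188, 185, 176, 169, 174, 173, 172, 172, 170]
s3 181 [192, 192, 188, 191, 190, 193, 180, 141, 111, 174, 207, 205, 203, 199, 174, 139, 110, 107, 107, 104, 108, 112, 149, 163, 162, 155, 154, 158, 157, 154]
s3 185 [195, 191, 190, 190, 193, 169, 130, 174, 210, 203, 205, 202, 206, 201, 202, 204, 195, 178, 176, 178, 178, 178, 180, 177, 179, 178, 179, 180, 178, 179]
s3 190 [190, 194, 195, 168, 128, 170, 208, 203, 204, 205, 206, 205, 203, 181, 158, 158, 170, 200, 202, 199, 188, 177, 175, 178, 176, 176, 179, 179, 177, 176]
s6 181 [190, 189, 190, 193, 189, 193, 179, 137, 110, 114, 113, 112, 112, 112, 106, 146, 185, 195, 187, 165, 131, 109, 141, 164, 159, 154, 159, 
[... 578 characters left out ...]
98, 194, 190, 181, 175, 174, 177, 177, 176, 180, 172, 174, 172, 168]
s7 190 [193, 191, 192, 170, 129, 107, 113, 102, 144, 193, 206, 201, 207, 204, 187, 187, 175, 168, 183, 197, 194, 190, 178, 178, 174, 178, 177, 177, 177, 180]
s8 181 [191, 190, 191, 190, 189, 192, 189, 198, 202, 202, 203, 204, 182, 141, 111, 109, 106, 107, 106, 105, 109, 110, 150, 163, 161, 156, 157, 154, 154, 157]
s8 185 [190, 191, 190, 192, 191, 197, 203, 203, 203, 201, 203, 201, 201, 198, 200, 188, 181, 177, 177, 180, 177, 179, 174, 175, 174, 176, 178, 177, 175, 178]
s8 190 [191, 192, 189, 195, 203, 204, 202, 201, 203, 203, 200, 200, 187, 158, 118, 152, 199, 204, 201, 191, 177, 178, 178, 177, 178, 181, 178, 176, 177, 179]
```

Tracking the bin's rim against both stops gives an unloaded tilt of about +0.10, so level is about 3.0 px above the first picture's rim. After release the bin rests on the near stop, at -0.15. I'll nudge the tray farther in small steps.

```bash
python3 -m handwheel '[[[0,0,0,-0.4,0,0.2,7],[0,0,0,-0.4,0,0.2,7],[0,0,0,-0.25,0,0,7],[0,0,0,-0.25,0,0,7],[0,0,0,-0.2,0,0,7],[0,0,0,-0.2,0,0,7],[0,0,0,-0.2,0,0,7],[0,0,0,0,0,0,7]]]'
python3 -m handwheel '[[[0,0,0,0.4,0,0,7],[0,0,0,0.4,0,0,7],[0,0,0,0.2,0,0,7],[0,0,0,0,0,0,7],[0,0,0,0,0,0,7],[0,0,0,0,0,0,7],[0,0,0,0,0,0,7],[0,0,0,0,0,0,7]]]'
cat >> h.py <<'E'
def rim(img):
    g=img[...,::-1][...,0] if False else img
    up=[];lo=None
    for u in range(180,192):
        c=cv2.GaussianBlur(img[:,:,0].astype(np.float32),(3,1),0)[:,u]
        seg=c[158:186]; k=[i for i in range(len(seg)-1) if seg[i]<155<=seg[i+1] and seg[i]<150]
        k=[158+i+(155-seg[i])/(seg[i+1]-seg[i]) for i in k]; up.append(round(float(k[0]),1) if k else np.nan)
    c=img[:,181,0].astype(float)[160:184]; k=[160+i+(c[i]-155)/(c[i]-c[i+1]) for i in range(len(c)-1) if c[i]>=155>c[i+1]]
    return up,[round(float(x),1) for x in k]
def look(n):
    b=snap('side',n)[:,:,::-1]; r0,l0=rim(cv2.imread('pics/side0.png')); r,l=rim(b)
    d=np.array(r)-np.array(r0); m=np.nanmedian(d); print(n,'shift',np.round(d,1),'tilt~',round(.102+m/29.4,3),'low',l,'t',round(state()['time'],2))
E
python3 - <<'E'
from h import *
r0=np.array(rim(cv2.imread('pics/side0.png'))[0])
for n in ['side0','s3','s5','s6','s7','s8']:
    r,l=rim(cv2.imread(f'pics/{n}.png')); print(n,np.round(np.array(r)-r0,1),l)
look('s9'); marks('side',['tray','lane','empty_rack'],1)
grab_frame('top');marks('top',['tray','lane','empty_rack'],1)
look('s9b'); s=state(); print(s['ee_pos'],s['ft_force'])
E
```

```text
time: 18.55
ee_pos: [0.6427, 0.0406, 0.0265]
tcp_rot: [-0.003, -0.017, 1.0, -0.002]
ft_force: [-22.5, -4.4, 58.6]
width: 0.0703
grasp_force: 28.8
time: 19.22
ee_pos: [0.6333, 0.0401, 0.023]
tcp_rot: [-0.003, -0.017, 1.0, -0.001]
ft_force: [-12.8, -0.7, 18.0]
width: 0.0699
grasp_force: 10.7
side0 [0. 0. 0. 0. 0. 0. 0. 0. 0. 0. 0. 0.] [168.5, 180.1]
s3 [-5.1 -5.1 -5.1 -5.1 -5.1 -5.2 -5.1 -5.1 -5.  -5.  -5.2 -5.1] [168.6, 176.5]
s5 [-0.1 -0.1 -0.1 -0.1 -0.1 -0.1 -0.1 -0.1  0.  -0.1 -0.1 -0.1] [168.6, 180.2]
s6 [1.3 1.3 1.4 1.4 1.3 1.3 1.2 1.2 1.4 1.4 1.4 1.4] [168.6, 181.3]
s7 [-1.5 -1.6 -1.6 -1.6 -1.7 -1.5  nan -1.5 -1.5 -1.6 -1.6 -1.6] [168.6, 179.1]
s8 [nan 8.9 nan 8.7 nan nan nan nan nan nan 5.  nan] [174.7]
s9 shift [nan 8.9 nan 8.7 nan nan nan nan nan nan 5.1 5.9] tilt~ 0.35 low [174.9] t 19.27
side tray 0.82 [ 0.6265  0.0202 -0.0196] [235. 190.]
side lane 0.98 [ 0.6241  0.02   -0.0101] [236. 187.]
side empty_rack 0.82 [ 0.5743  0.0159 -0.0184] [251. 198.]
top tray 0.97 [ 0.6247  0.018  -0.0194] [266. 169.]
top lane 0.9 [ 0.6265  0.0203 -0.0116] [265. 167.]
top empty_rack 0.62 [ 0.5729  0.0199 -0.0206] [264. 191.]
s9b shift [nan 8.9 nan 8.7 nan nan nan nan nan nan nan 5.9] tilt~ 0.398 low [174.9] t 19.67
[0.63324378 0.04004389 0.0230177 ] [-11.39880138   0.14818106  17.66915566]
```

```bash
python3 -c "
from h import *
s=state();print(s['torque'],s['ft_force'],s['ee_pos'])"
python3 -m handwheel '[[[0,0,0,0,0,-0.3,7],[0,0,0,0,0,-0.3,7],[0,0,0,0.1,-0.5,0,7],[0,0,0,0.1,-0.5,0,7],[0,0,0,0,-0.5,0,7],[0,0,0,0,-0.5,0,7],[0,0,0,0,0,0,7],[0,0,0,0,0,0,7]]]'
python3 -m handwheel '[[[0,0,0,0,0,0.2,7],[0,0,0,0,0,0.2,7],[0,0,0,0,0,0.2,7],[0,0,0,0,0,0,7],[0,0,0,0,0,0,7],[0,0,0,0,0,0,7],[0,0,0,0,0,0,7],[0,0,0,0,0,0,7]]]'
python3 - <<'E'
from h import *
s=state();print(s['torque'],s['ft_force'],s['ee_pos'])
look('s10'); marks('side',['tray','lane','empty_rack'],1)
E
```

```text
[-0.00282155  2.36263951 -0.03313418] [-11.39880138   0.14818106  17.66915566] [0.63324378 0.04004389 0.0230177 ]
time: 20.33
ee_pos: [0.6342, 0.0193, 0.0282]
tcp_rot: [-0.001, -0.016, 1.0, -0.001]
ft_force: [0.9, 0.5, 0.4]
width: 0.0698
grasp_force: 0.0
time: 21.0
ee_pos: [0.6344, 0.0205, 0.0239]
tcp_rot: [-0.0, -0.017, 1.0, -0.001]
ft_force: [-4.9, -1.4, 18.7]
width: 0.07
grasp_force: 8.1
[-0.23046246  0.83387739  0.03554931] [-4.87551048 -1.38783286 18.65023282] [0.63440073 0.02047949 0.02390695]
s10 shift [nan 8.9 nan 8.7 nan nan nan nan nan nan 4.9 nan] tilt~ 0.398 low [174.6] t 21.05
side tray 0.93 [ 0.6214  0.0212 -0.0201] [236. 191.]
side lane 0.57 [ 0.6249  0.0217 -0.0134] [235. 189.]
side empty_rack 0.72 [ 0.5754  0.0159 -0.0223] [250. 199.]
```

The torque shows the fingertips were riding on top of the far partition, because the nose is shorter with the fingers open. I'll lift, back to the lane centre and go properly deep.

```bash
python3 -m handwheel '[[[0,0,0,0,0,-0.4,6],[0,0,0,0,0,-0.4,6],[0,0,0,0.4,0,0,6],[0,0,0,0.4,0,0,6],[0,0,0,0.4,0,0,6],[0,0,0,0,0,0.4,6],[0,0,0,0,0,0.4,6],[0,0,0,0,0,0.4,6]]]'
python3 -m handwheel '[[[0,0,0,0,0,0.4,6],[0,0,0,0,0,0.4,6],[0,0,0,0,0,0.3,6],[0,0,0,0,0,0.2,6],[0,0,0,0,0,0,6],[0,0,0,0,0,0,6],[0,0,0,0,0,0,6],[0,0,0,0,0,0,6]]]'
python3 - <<'E'
from h import *
look('s11'); marks('side',['tray','lane','empty_rack','egg1_center','egg2_center'],2)
E
```

```text
time: 21.87
ee_pos: [0.6221, 0.0196, 0.0177]
tcp_rot: [-0.001, -0.017, 1.0, -0.001]
ft_force: [-0.8, 0.2, -0.5]
width: 0.0598
grasp_force: 0.0
time: 22.53
ee_pos: [0.6223, 0.0196, 0.0056]
tcp_rot: [-0.001, -0.017, 1.0, -0.001]
ft_force: [0.7, 0.0, 0.4]
width: 0.0599
grasp_force: 0.0
s11 shift [nan 8.9 nan 8.6 nan nan nan nan nan nan 5.  5.7] tilt~ 0.345 low [174.7] t 22.58
side tray 0.87 [ 0.6248  0.0205 -0.0153] [236. 189.]
side lane 0.58 [ 0.6242  0.0204 -0.0099] [236. 187.]
side empty_rack 0.81 [ 0.5721  0.0161 -0.0234] [251. 200.]
side egg1_center 0.71 [ 0.4679 -0.2406  0.0252] [354. 163.]
side egg1_center 0.71 [0.4228 0.1975 0.0248] [229. 251.]
side egg2_center 0.58 [ 0.6253  0.0187 -0.0095] [236. 187.]
side egg2_center 0.47 [0.6664 0.0507 0.0221] [214. 174.]
```

```bash
python3 -m handwheel '[[[0,0,0,-0.4,0,0,6],[0,0,0,-0.4,0,0,6],[0,0,0,-0.3,0,0,6],[0,0,0,-0.2,0,0,6],[0,0,0,-0.2,0,0,6],[0,0,0,-0.2,0,0,6],[0,0,0,-0.2,0,0,6],[0,0,0,-0.2,0,0,6]]]'
python3 -m handwheel '[[[0,0,0,0.4,0,0,6],[0,0,0,0.4,0,0,6],[0,0,0,0,0,0,6],[0,0,0,0,0,0,6],[0,0,0,0,0,0,6],[0,0,0,0,0,0,6],[0,0,0,0,0,0,6],[0,0,0,0,0,0,6]]]'
python3 - <<'E'
from h import *
look('s12'); marks('side',['tray','lane','empty_rack'],1);
E
```

```text
time: 23.5
ee_pos: [0.6427, 0.0202, 0.0051]
tcp_rot: [-0.002, -0.017, 1.0, -0.001]
ft_force: [-2.2, -0.0, -0.8]
width: 0.0599
grasp_force: 1.1
time: 24.17
ee_pos: [0.6353, 0.0201, 0.0054]
tcp_rot: [-0.001, -0.017, 1.0, -0.001]
ft_force: [-0.0, 0.3, 0.4]
width: 0.0601
grasp_force: 0.0
s12 shift [nan 8.9 nan 8.8 nan nan nan nan nan nan nan nan] tilt~ 0.403 low [174.7] t 24.22
side tray 0.67 [ 0.6301  0.0177 -0.0206] [235. 190.]
side empty_rack 0.85 [ 0.5772  0.0156 -0.0221] [250. 199.]
```

```bash
python3 -m handwheel '[[[0,0,0,-0.4,0,0,6],[0,0,0,-0.3,0,0,6],[0,0,0,-0.2,0,0,6],[0,0,0,-0.2,0,0,6],[0,0,0,-0.2,0,0,6],[0,0,0,-0.2,0,0,6],[0,0,0,0,0,0,6],[0,0,0,0.3,0,0,6]]]'
python3 -m handwheel '[[[0,0,0,0.3,0,0,6],[0,0,0,0,0,0,6],[0,0,0,0,0,0,6],[0,0,0,0,0,0,6],[0,0,0,0,0,0,6],[0,0,0,0,0,0,6],[0,0,0,0,0,0,6],[0,0,0,0,0,0,6]]]'
python3 - <<'E'
from h import *
look('s13'); marks('side',['tray','lane','empty_rack'],1);
E
```

```text
time: 25.03
ee_pos: [0.6481, 0.0205, 0.0053]
tcp_rot: [-0.0, -0.017, 1.0, -0.0]
ft_force: [0.1, 0.6, 0.9]
width: 0.0601
grasp_force: 0.0
time: 25.7
ee_pos: [0.6442, 0.0204, 0.0053]
tcp_rot: [-0.001, -0.017, 1.0, -0.001]
ft_force: [-0.2, 0.1, -0.0]
width: 0.0599
grasp_force: 0.0
s13 shift [-5.  -5.1 -4.9 -4.7 -4.7 -4.6 -4.8 -4.9 -5.  -4.9  nan -4.6] tilt~ -0.065 low [168.6, 176.6] t 25.75
side tray 0.94 [ 0.638   0.0204 -0.0129] [232. 186.]
side lane 0.57 [ 0.6366  0.0205 -0.0058] [232. 184.]
side empty_rack 0.78 [ 0.5824  0.0168 -0.0173] [248. 196.]
```

```bash
python3 -m handwheel '[[[0,0,0,-0.3,0,0,6],[0,0,0,-0.2,0,0,6],[0,0,0,-0.15,0,0,6],[0,0,0,-0.15,0,0,6],[0,0,0,-0.1,0,0,6],[0,0,0,-0.1,0,0,6],[0,0,0,0,0,0,6],[0,0,0,0.3,0,0,6]]]'
python3 -m handwheel '[[[0,0,0,0.3,0,0,6],[0,0,0,0,0,0,6],[0,0,0,0,0,0,6],[0,0,0,0,0,0,6],[0,0,0,0,0,0,6],[0,0,0,0,0,0,6],[0,0,0,0,0,0,6],[0,0,0,0,0,0,6]]]'
python3 - <<'E'
from h import *
look('s14'); marks('side',['tray','lane','empty_rack'],1);look('s14b')
E
```

```text
time: 26.57
ee_pos: [0.6519, 0.0206, 0.0053]
tcp_rot: [-0.0, -0.017, 1.0, -0.001]
ft_force: [-0.0, -0.0, 1.1]
width: 0.0598
grasp_force: 0.0
time: 27.23
ee_pos: [0.6482, 0.0205, 0.0053]
tcp_rot: [-0.001, -0.017, 1.0, -0.001]
ft_force: [0.6, -1.0, 0.3]
width: 0.0598
grasp_force: 0.0
s14 shift [-4.  -4.1 -3.9  8.9 -3.7 -3.7 -3.8 -4.  -4.  -3.9  nan -3.7] tilt~ -0.031 low [168.6, 177.4] t 27.28
side tray 0.67 [ 0.6375  0.0209 -0.0134] [232. 187.]
side lane 0.56 [ 0.64    0.0205 -0.0069] [232. 184.]
side empty_rack 0.87 [ 0.5897  0.0173 -0.0166] [246. 195.]
s14b shift [-3.8 -3.7 -3.6 -3.6 -3.7 -3.7 -3.8 -3.7 -3.6 -3.6 -3.6 -3.6] tilt~ -0.022 low [168.6, 177.5] t 27.48
```

```bash
python3 -m handwheel '[[[0,0,0,-0.3,0,0,6],[0,0,0,-0.2,0,0,6],[0,0,0,-0.15,0,0,6],[0,0,0,-0.1,0,0,6],[0,0,0,-0.1,0,0,6],[0,0,0,0,0,0,6],[0,0,0,0.3,0,0,6],[0,0,0,0.3,0,0,6]]]'
python3 -m handwheel '[[[0,0,0,0.3,0,0,6],[0,0,0,0,0,0,6],[0,0,0,0,0,0,6],[0,0,0,0,0,0,6],[0,0,0,0,0,0,6],[0,0,0,0,0,0,6],[0,0,0,0,0,0,6],[0,0,0,0,0,0,6]]]'
python3 - <<'E'
from h import *
look('s15'); marks('side',['tray','lane','empty_rack'],1);look('s15b');grab_frame('top');marks('top',['tray','lane','empty_rack'],1)
E
```

```text
time: 28.15
ee_pos: [0.6511, 0.0207, 0.0053]
tcp_rot: [-0.0, -0.017, 1.0, -0.0]
ft_force: [0.4, -0.5, -0.8]
width: 0.06
grasp_force: 0.0
time: 28.82
ee_pos: [0.6477, 0.0205, 0.0053]
tcp_rot: [-0.001, -0.017, 1.0, -0.001]
ft_force: [-0.9, -0.9, -0.5]
width: 0.0599
grasp_force: 0.0
s15 shift [-3.  -3.1 -3.1 -3.1 -3.   nan -3.  -3.  -3.  -3.1 -3.1 -2.8] tilt~ -0.0 low [168.6, 178.0] t 28.87
side tray 0.95 [ 0.6406  0.0189 -0.0139] [232. 186.]
side lane 0.92 [ 0.6397  0.0226 -0.0048] [231. 183.]
side empty_rack 0.51 [ 0.5879  0.0148 -0.0118] [247. 193.]
s15b shift [-3.  -3.2 -3.1 -3.1 -3.  -2.8 -2.9 -3.  -3.  -3.  -3.1 -2.8] tilt~ -0.0 low [168.7, 177.9] t 29.07
top tray 0.83 [ 0.6421  0.0198 -0.0106] [265. 160.]
top lane 0.74 [ 0.645   0.0231 -0.0037] [264. 158.]
top empty_rack 0.82 [ 0.589   0.0216 -0.0094] [264. 183.]
```

By calibration the bin reads level. I'll withdraw straight up and aside, then check the pitch independently by fitting the tray box to its blue outline in both fixed cameras, with the starting pictures as the zero check.

```bash
python3 -m handwheel '[[[0,0,0,0,0,-0.5,6],[0,0,0,0,0,-1.5,6],[0,0,0,0,0,-3,6],[0,0,0,0,0,-4,6],[0,0,0,0,0,-4,6],[0,0,0,0,0,-4,6],[0,0,0,0,0,-4,6],[0,0,0,0,0,-3,6]]]'
python3 -m handwheel '[[[0,0,0,2.4,-3.3,0,6],[0,0,0,2.4,-3.3,0,6],[0,0,0,2.4,-3.3,0,6],[0,0,0,2.4,-3.3,0,6],[0,0,0,2.4,-3.3,0,6],[0,0,0,2.4,-3.3,0,6],[0,0,0,2.4,-3.3,0,6],[0,0,0,2.4,-3.3,0,6]]]'
cat > fit.py <<'E'
from h import *
from scipy.optimize import least_squares
C=np.array([[x,y,z] for x in(-.081,.081) for y in(-.074,.074) for z in(0,.032)])
th=np.radians(np.arange(0,360,5)); N=np.c_[np.cos(th),np.sin(th)]
def hull(f,uv):
    im=cv2.resize(f,None,fx=4,fy=4,interpolation=cv2.INTER_CUBIC).astype(int); b,g,r=im[...,0],im[...,1],im[...,2]
    m=((b-np.maximum(r,0))>45)&(b-g>20)
    n,l,st,ce=cv2.connectedComponentsWithStats(m.astype(np.uint8))
    k=1+np.argmax(st[1:,4]); ys,xs=np.nonzero(l==k); p=(np.c_[xs,ys]+.5)/4-.5
    return (p@N.T).max(0)
def fit(top,side,x0):
    H={'top':hull(top,0),'side':hull(side,0)}; I={c:camera_info(c) for c in H}
    def res(v):
        P=R.from_euler('zyx',v[3:]).apply(C)+v[:3]; out=[]
        for c in H:
            T=np.array(I[c]['camera_from_world']); q=P@T[:3,:3].T+T[:3,3]; f=210/np.tan(np.radians(I[c]['fov_y']/2))
            uv=np.c_[I[c]['cx']+f*q[:,0]/q[:,2],I[c]['cy']+f*q[:,1]/q[:,2]]; out.append((uv@N.T).max(0)-H[c])
        return np.concatenate(out)
    s=least_squares(res,x0,loss='soft_l1',f_scale=.5,x_scale=[.01]*3+[.05]*3)
    print('pos',np.round(s.x[:3],4),'yaw,pitch,roll',np.round(s.x[3:],3),'rms',round(float(np.sqrt(np.mean(res(s.x)**2))),2))
E
python3 - <<'E'
from fit import *
rd=lambda n:cv2.imread(f'pics/{n}.png')
look('s16');snap('top','t16')
fit(rd('top0'),rd('side0'),[.432,-.085,0,.13,0,0])
fit(rd('t16'),rd('s16'),[.642,.02,-.01,.035,0,0])
s=state();print(s['ee_pos'],s['time'])
for k in range(2):
    grab_frame('side');marks('side',['tray','empty_rack','egg_rack','egg1_center','egg2_center'],1)
    grab_frame('top');marks('top',['tray','empty_rack','egg_rack','egg1_center','egg2_center'],1)
a=rd('t16');b=rd('s16');cv2.imwrite('pics/c16.png',np.hstack([cv2.resize(a[100:220,220:310],(400,533),interpolation=2),cv2.resize(b[140:230,170:270],(400,360),interpolation=2)[np.r_[0:360,np.zeros(173,int)]]]))
E
```

```text
time: 29.93
ee_pos: [0.6483, 0.0212, 0.2493]
tcp_rot: [0.0, -0.017, 1.0, -0.001]
ft_force: [-0.6, 0.2, -0.3]
width: 0.0598
grasp_force: 0.0
time: 30.6
ee_pos: [0.4637, -0.2508, 0.2466]
tcp_rot: [-0.001, -0.017, 1.0, -0.001]
ft_force: [2.9, -0.6, -0.0]
width: 0.06
grasp_force: 0.0
s16 shift [-3.  -3.1 -3.1 -3.1 -2.9 -2.7 -2.9 -3.  -3.  -3.  -3.1 -2.7] tilt~ -0.0 low [168.5, 177.9] t 30.65
pos [ 0.4318 -0.0845 -0.0016] yaw,pitch,roll [0.138 0.024 0.028] rms 1.04
pos [ 0.6425  0.0204 -0.0132] yaw,pitch,roll [0.029 0.008 0.01 ] rms 0.73
[ 0.46027688 -0.25586523  0.24580888] 30.7
side tray 0.61 [ 0.6428  0.0181 -0.0145] [232. 186.]
side egg1_center 0.88 [ 0.6931 -0.009   0.0246] [227. 161.]
side egg2_center 0.92 [0.6909 0.0539 0.0183] [207. 172.]
top tray 0.73 [ 0.6437  0.018  -0.0107] [266. 160.]
top empty_rack 0.8 [ 0.5883  0.0187 -0.0094] [265. 183.]
top egg_rack 0.66 [ 0.6908  0.023  -0.004 ] [264. 139.]
top egg1_center 0.82 [0.4208 0.1924 0.0246] [179. 255.]
top egg2_center 0.66 [ 0.6954 -0.0113  0.0246] [280. 133.]
side tray 0.79 [ 0.6412  0.0205 -0.0146] [231. 186.]
side empty_rack 0.62 [ 0.5903  0.0158 -0.01  ] [246. 192.]
side egg_rack 0.71 [ 0.573  -0.0463 -0.013 ] [270. 187.]
side egg1_center 0.87 [ 0.6963 -0.0093  0.0253] [226. 160.]
side egg2_center 0.56 [0.69   0.054  0.0211] [208. 171.]
top tray 0.59 [ 0.6421  0.0183 -0.0113] [266. 161.]
top empty_rack 0.9 [ 0.587   0.0196 -0.0083] [264. 184.]
top egg_rack 0.73 [ 0.6928  0.0233 -0.0037] [264. 138.]
top egg1_center 0.96 [0.4233 0.1949 0.0237] [178. 253.]
top egg2_center 0.91 [0.6912 0.0556 0.0222] [249. 134.]
```

View pics/c16.png

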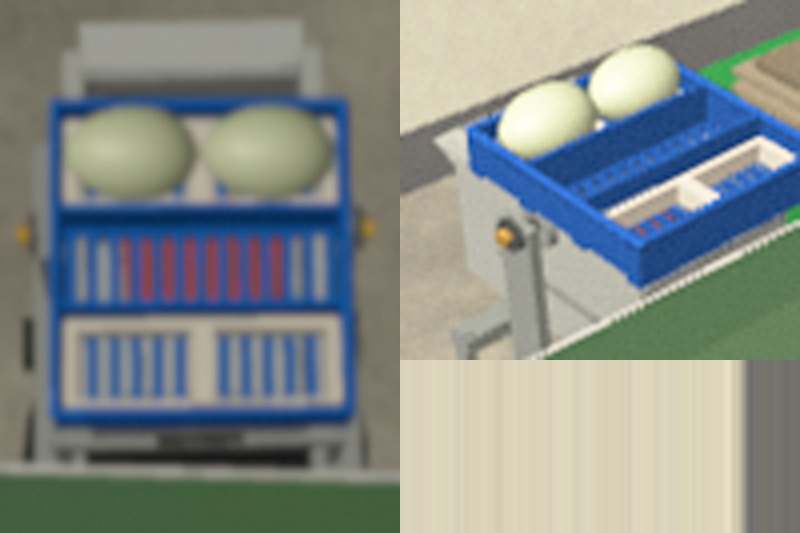

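The last picture shows the tray flat on both flanges, both eggs seated and the brick red through the slats. The far rim I tracked flares out past the flange ends (top about (238,104), side about (179,173)), so its lever is longer than I assumed. I'll triangulate it to recalibrate the tilt.

```bash
python3 - <<'E'
from h import *
from scipy.optimize import least_squares
def tri(a,b): return least_squares(lambda p:np.r_[np.array(proj('top',p))-a,np.array(proj('side',p))-b],[.77,.08,-.02],x_scale=.01).x
P=tri((238,104.5),(178.8,172.8)); print(np.round(P,4),'bin frame x',P[0]-.669)
for X in (.095,.105,.115,.125):
    v=[proj('side',binpt(X,.057,-.015,t))[1] for t in (-.15,0,.07,.1,.15)]; print(X,np.round(proj('side',binpt(X,.057,-.015,0)),1),np.round(np.array(v)-v[1],2))
a=cv2.imread('pics/t16.png')[:,:,0].astype(int)
for u in (245,262,280): print('top col',u,a[98:125,u].tolist())
print('row108',a[108,225:300].tolist())
print('row114',a[114,225:300].tolist())
for k in range(5):
    for c in('side','top'):
        grab_frame(c); marks(c,['flange_left','flange_right','bin_mid'],1)
print(state()['time'])
E
```

```text
[ 0.7764  0.0854 -0.01  ] bin frame x 0.10743221620869392
0.095 [183.4 179.6] [-4.64  0.    2.25  3.22  4.86]
0.105 [181.2 178.1] [-5.11  0.    2.47  3.54  5.34]
0.115 [178.9 176.7] [-5.58  0.    2.69  3.86  5.82]
0.125 [176.7 175.3] [-6.05  0.    2.92  4.18  6.3 ]
top col 245 [90, 90, 91, 91, 91, 94, 110, 131, 145, 148, 147, 148, 148, 148, 148, 148, 145, 137, 127, 115, 97, 81, 77, 95, 123, 134, 126]
top col 262 [98, 98, 100, 99, 99, 102, 118, 135, 145, 147, 147, 147, 147, 147, 147, 147, 144, 136, 124, 108, 88, 77, 81, 100, 128, 134, 115]
top col 280 [96, 97, 98, 97, 99, 108, 124, 140, 145, 147, 147, 147, 147, 146, 146, 146, 143, 133, 118, 98, 81, 76, 82, 104, 126, 129, 119]
row108 [96, 98, 97, 95, 94, 94, 94, 95, 94, 93, 93, 97, 112, 133, 145, 148, 148, 148, 148, 149, 147, 148, 147, 148, 148, 148, 148, 148, 148, 148, 148, 148, 147, 147, 147, 147, 148, 147, 147, 147, 147, 148, 147, 147, 147, 147, 147, 147, 147, 147, 147, 147, 148, 147, 147, 147, 147, 147, 146, 147, 147, 145, 137, 119, 108, 105, 104, 103, 103, 104, 106, 106, 108, 108, 109]
row114 [97, 97, 98, 100, 99, 99, 98, 99, 110,
[... 1105 characters left out ...]
ge_right 0.97 [ 0.5768 -0.0416 -0.0108] [292. 189.]
top bin_mid 0.9 [ 0.6667  0.0221 -0.0072] [264. 150.]
side flange_left 0.94 [ 0.5669  0.079  -0.0129] [232. 208.]
side flange_right 0.58 [ 0.5714 -0.0441 -0.0118] [270. 187.]
top flange_left 0.61 [ 0.5703  0.0812 -0.0128] [237. 191.]
top flange_right 0.94 [ 0.5774 -0.0441 -0.0153] [293. 189.]
top bin_mid 0.76 [ 0.6651  0.0209 -0.0092] [265. 151.]
side flange_left 0.64 [ 0.5673  0.0823 -0.0125] [230. 208.]
side flange_right 0.68 [ 0.5722 -0.0444 -0.0141] [270. 188.]
top flange_left 0.82 [ 0.5699  0.0857 -0.0154] [235. 191.]
top flange_right 0.56 [ 0.5749 -0.0408 -0.0166] [291. 190.]
top bin_mid 0.66 [ 0.6623  0.0248 -0.0105] [263. 152.]
33.9
```

The evidence now agrees: direct rim position at the stop, flange-end heights and rim lever give about -0.038 rad, near end slightly low. That needs about 4 mm more push, to a rim shift of -1.65 px. I'll go back in.

```bash
python3 - <<'E'
from h import *
plan([.645,.0205,.246],.034,8,6)
E
```

```text
t 33.9 p [ 0.4652 -0.2495  0.2461] yaw 1.95 F [0.8 0.6 0.2] w 0.0601
[-0.01, -0.01, 0.0, -2.36, 3.3, -0.01, 6]
[-0.01, -0.01, 0.0, -2.36, 3.3, -0.01, 6]
[-0.01, -0.01, 0.0, -2.36, 3.3, -0.01, 6]
[-0.01, -0.01, 0.0, -2.36, 3.3, -0.0, 6]
[-0.01, -0.01, 0.0, -2.36, 3.3, -0.0, 6]
[-0.01, -0.01, 0.0, -2.36, 3.3, -0.0, 6]
[-0.01, -0.01, 0.0, -2.36, 3.3, -0.0, 6]
[-0.01, -0.01, 0.0, -2.36, 3.3, -0.0, 6]
```

```bash
python3 -m handwheel '[[[0,0,0,-2.36,3.3,0,6],[0,0,0,-2.36,3.3,0,6],[0,0,0,-2.36,3.3,0,6],[0,0,0,-2.36,3.3,0,6],[0,0,0,-2.36,3.3,0,6],[0,0,0,-2.36,3.3,0,6],[0,0,0,-2.36,3.3,0,6],[0,0,0,-2.36,3.3,0,6]]]'
python3 -m handwheel '[[[0,0,0,0,0,0,6],[0,0,0,0,0,2,6],[0,0,0,0,0,3.5,6],[0,0,0,0,0,3.5,6],[0,0,0,0,0,3.5,6],[0,0,0,0,0,3,6],[0,0,0,0,0,1,6],[0,0,0,0,0,0,6]]]'
```

```text
time: 34.57
ee_pos: [0.6457, 0.0225, 0.2452]
tcp_rot: [-0.001, -0.017, 1.0, -0.001]
ft_force: [0.8, -0.8, 0.3]
width: 0.0599
grasp_force: 0.0
time: 35.23
ee_pos: [0.643, 0.0203, 0.0778]
tcp_rot: [-0.003, -0.017, 1.0, -0.001]
ft_force: [-0.3, 0.4, -0.3]
width: 0.0601
grasp_force: 0.0
```

```bash
python3 -m handwheel '[[[0,0,0,0,0,2,6],[0,0,0,0,0,1.7,6],[0,0,0,0,0,1.2,6],[0,0,0,0,0,1,6],[0,0,0,0,0,0.8,6],[0,0,0,0,0,0.5,6],[0,0,0,0,0,0,6],[0,0,0,0,0,0,6]]]'
python3 -m handwheel '[[[0,0,0,-0.4,0,0,6],[0,0,0,-0.3,0,0,6],[0,0,0,-0.2,0,0,6],[0,0,0,-0.2,0,0,6],[0,0,0,-0.2,0,0,6],[0,0,0,-0.15,0,0,6],[0,0,0,-0.1,0,0,6],[0,0,0,0,0,0,6]]]'
python3 -c "
from h import *
look('s17')"
```

```text
time: 35.9
ee_pos: [0.6446, 0.0205, 0.0086]
tcp_rot: [-0.001, -0.017, 1.0, -0.001]
ft_force: [-0.1, 0.6, 0.5]
width: 0.0601
grasp_force: 0.0
time: 36.57
ee_pos: [0.66, 0.0208, 0.0082]
tcp_rot: [-0.001, -0.017, 1.0, -0.001]
ft_force: [-3.2, 0.6, 1.9]
width: 0.0602
grasp_force: 1.5
s17 shift [ 4.2  4.   4.   4.   4.  -0.7 -0.7 -0.9 -1.1 -1.1 -1.1 -0.8] tilt~ 0.078 low [168.6] t 36.62
```

```bash
python3 -m handwheel '[[[0,0,0,0.3,0,0,6],[0,0,0,0.3,0,0,6],[0,0,0,0.2,0,0,6],[0,0,0,0,0,0,6],[0,0,0,0,0,0,6],[0,0,0,0,0,0,6],[0,0,0,0,0,0,6],[0,0,0,0,0,0,6]]]'
python3 -m handwheel '[[[0,0,0,0,0,0,6],[0,0,0,0,0,0,6],[0,0,0,0,0,0,6],[0,0,0,0,0,0,6],[0,0,0,0,0,0,6],[0,0,0,0,0,0,6],[0,0,0,0,0,0,6],[0,0,0,0,0,0,6]]]'
python3 -c "
from h import *
look('s18')
print(state()['ee_pos'])
marks('side',['flange_left','flange_right'],1)"
```

```text
time: 37.28
ee_pos: [0.6521, 0.0206, 0.0083]
tcp_rot: [-0.001, -0.017, 1.0, -0.001]
ft_force: [0.4, 0.2, -0.3]
width: 0.0602
grasp_force: 0.0
time: 37.95
ee_pos: [0.6519, 0.0206, 0.0083]
tcp_rot: [-0.001, -0.017, 1.0, -0.001]
ft_force: [-0.1, 0.4, -0.6]
width: 0.0598
grasp_force: 0.0
s18 shift [ nan -2.2 -2.1 -2.1  nan -2.9 -3.  -3.  -3.  -2.8 -2.6 -2.7] tilt~ 0.008 low [168.6, 178.5] t 38.0
[0.65191757 0.02065304 0.00832391]
side flange_left 0.68 [ 0.5667  0.0804 -0.0102] [231. 207.]
side flange_right 0.83 [ 0.5734 -0.0444 -0.0118] [269. 187.]
```

```bash
python3 -m handwheel '[[[0,0,0,-0.3,0,0,6],[0,0,0,-0.2,0,0,6],[0,0,0,-0.2,0,0,6],[0,0,0,-0.15,0,0,6],[0,0,0,-0.1,0,0,6],[0,0,0,0,0,0,6],[0,0,0,0.3,0,0,6],[0,0,0,0.3,0,0,6]]]'
python3 -m handwheel '[[[0,0,0,0.2,0,0,6],[0,0,0,0,0,0,6],[0,0,0,0,0,0,6],[0,0,0,0,0,0,6],[0,0,0,0,0,0,6],[0,0,0,0,0,0,6],[0,0,0,0,0,0,6],[0,0,0,0,0,0,6]]]'
python3 -m handwheel '[[[0,0,0,0,0,0,6],[0,0,0,0,0,0,6],[0,0,0,0,0,0,6],[0,0,0,0,0,0,6],[0,0,0,0,0,0,6],[0,0,0,0,0,0,6],[0,0,0,0,0,0,6],[0,0,0,0,0,0,6]]]'
python3 -c "
from h import *
look('s19')
print(state()['ee_pos'])
marks('side',['flange_left','flange_right'],1)"
```

```text
time: 38.77
ee_pos: [0.6558, 0.0208, 0.0084]
tcp_rot: [-0.0, -0.017, 1.0, -0.001]
ft_force: [0.5, 0.1, -0.6]
width: 0.0601
grasp_force: 0.0
time: 39.43
ee_pos: [0.6535, 0.0207, 0.0083]
tcp_rot: [-0.001, -0.017, 1.0, -0.001]
ft_force: [-0.3, -0.4, -0.5]
width: 0.0599
grasp_force: 0.0
time: 40.1
ee_pos: [0.6534, 0.0207, 0.0083]
tcp_rot: [-0.001, -0.017, 1.0, -0.001]
ft_force: [0.0, -0.0, 0.1]
width: 0.0599
grasp_force: 0.0
s19 shift [-1.5 -1.6 -1.7 -1.6 -1.7  nan -3.  -3.  -3.  -3.1 -3.2 -3.1] tilt~ -0.0 low [168.6, 179.1] t 40.15
[0.65342539 0.02073898 0.00830077]
side flange_left 0.65 [ 0.5686  0.0795 -0.0072] [231. 206.]
side flange_right 0.63 [ 0.5726 -0.0474 -0.0098] [270. 186.]
```

The rim shift is -1.6 px, at the level target. I'll withdraw and check with repeated network readings.

```bash
python3 -m handwheel '[[[0,0,0,0,0,-0.5,6],[0,0,0,0,0,-1.5,6],[0,0,0,0,0,-3,6],[0,0,0,0,0,-4,6],[0,0,0,0,0,-4,6],[0,0,0,0,0,-4,6],[0,0,0,0,0,-4,6],[0,0,0,0,0,-3,6]]]'
python3 -m handwheel '[[[0,0,0,2.4,-3.3,0,6],[0,0,0,2.4,-3.3,0,6],[0,0,0,2.4,-3.3,0,6],[0,0,0,2.4,-3.3,0,6],[0,0,0,2.4,-3.3,0,6],[0,0,0,2.4,-3.3,0,6],[0,0,0,2.4,-3.3,0,6],[0,0,0,2.4,-3.3,0,6]]]'
python3 - <<'E'
from fit import *
look('s20');snap('top','t20')
fit(cv2.imread('pics/t20.png'),cv2.imread('pics/s20.png'),[.645,.02,-.01,.035,0,0])
Z={}
for k in range(5):
    for c in('side','top'):
        grab_frame(c)
        for n,g in(('flange_left',(.57,.083)),('flange_right',(.575,-.043)),('bin_mid',(.667,.022)),('empty_rack',(.593,.018)),('egg_rack',(.697,.022))):
            for r in mark_of(c,n)[:1]:
                p=np.array(r['point'])
                if np.hypot(*(p[:2]-g))<.02 and p[2]<.005: Z.setdefault(c+n,[]).append(p[2])
for k,v in Z.items(): print(k,len(v),np.round(np.mean(v),4),np.round(np.std(v),4))
grab_frame('side');marks('side',['egg2_center'],2);marks('top',['glasses','egg_cup','spoon','funnel'],1)
look('s21')
E
```

```text
time: 40.92
ee_pos: [0.6542, 0.0214, 0.2524]
tcp_rot: [0.0, -0.017, 1.0, -0.001]
ft_force: [0.4, 0.8, 0.3]
width: 0.0602
grasp_force: 0.0
time: 41.58
ee_pos: [0.4695, -0.2506, 0.2496]
tcp_rot: [-0.001, -0.017, 1.0, -0.001]
ft_force: [0.2, -0.2, 0.2]
width: 0.0596
grasp_force: 0.0
s20 shift [-1.5 -1.5 -1.6 -1.5 -1.7  nan -3.  -3.  -2.9 -3.  -3.1 -3.1] tilt~ 0.003 low [168.5, 179.0] t 41.63
pos [ 0.6472  0.0203 -0.0125] yaw,pitch,roll [0.028 0.046 0.006] rms 0.77
sideflange_left 5 -0.0089 0.0012
sideflange_right 5 -0.0096 0.0012
sideempty_rack 5 -0.0074 0.0014
topflange_left 5 -0.0101 0.0015
topflange_right 5 -0.0107 0.0018
topbin_mid 5 -0.0092 0.0011
topempty_rack 5 -0.0061 0.0007
topegg_rack 3 -0.0056 0.0008
side egg2_center 0.86 [0.6969 0.0538 0.0159] [206. 172.]
top glasses 0.82 [ 3.412e-01 -3.056e-01  3.000e-04] [415. 298.]
top egg_cup 0.95 [ 4.563e-01  3.853e-01 -4.000e-04] [ 92. 237.]
top spoon 0.74 [ 0.344   0.3017 -0.0014] [127. 291.]
top funnel 0.74 [ 0.4566 -0.4019  0.0027] [457. 245.]
s21 shift [-1.5 -1.5 -1.6 -1.5 -1.7  nan -3.  -3.  -2.9 -3.  -3.1 -3. ] tilt~ 0.003 low [168.6, 179.1] t 45.03
```

Flange ends read -9.8 mm, the level value, both racks stand at equal height, the rim is steady over 3.4 s and the other objects haven't moved. I'm handing in.

```bash
python3 -c "
from station import *
print(finish_job())"
```

```text
the job is handed in; nothing more can be done
None
```

I handed the job in at about 45 s: the tray lies flat on both flanges, clear of the table, with both eggs seated, and the bin is steady at an estimated 0.00 rad tilt (give or take 0.02). During one push the fingertips rode up on a tray partition, with 59 N at the wrist against the 120 N limit. The glasses, egg cup, spoon and funnel were not disturbed, and I never touched the brick.

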